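# Load the filter stack rack and shut its gate

## Task

Load the filter rack from the bottom up, each plate lying flat in its slot, fully home against the back stop with its handle straight out at the front: first push in the plain solid plate that has been left partly out of the bottom slot, then slide the perforated plate into the middle slot, and then the open ring plate into the top slot. Then swing the gate fully shut across the front of the plates, and leave the jar and the glass dish where they are.

Things in the scene. Friction and masses are not known exactly. Their poses are not given: they have to be found in the camera images.
- rack: filter rack fixed to the bench: blue base 136 (x) by 150 mm, four aluminium posts, top at 186 mm. Origin under the middle of the base; the open front faces its -x, y to its left. It carries three horizontal slots, one above another; the slot heights vary between runs
- slot_low (a point): bottom slot: this point is where the underside centre of its plate lies when fully home. x points into the slot, z up; 20 to 29 mm above the bench. Two slippery white nylon channels, flared mouths, open between: ledges at z = 0 (36 to 52 mm either side), lips 10 mm above them, walls 105 mm apart, mouth at x = -54 (flares to -67), back stop at x = 50 mm
- slot_mid (a point): middle slot: this point is where the underside centre of its plate lies when fully home. x points into the slot, z up; 78 to 88 mm above the bench. Two slippery white nylon channels, flared mouths, open between: ledges at z = 0 (36 to 52 mm either side), lips 10 mm above them, walls 105 mm apart, mouth at x = -54 (flares to -67), back stop at x = 50 mm
- slot_top (a point): top slot: this point is where the underside centre of its plate lies when fully home. x points into the slot, z up; 138 to 148 mm above the bench. Two slippery white nylon channels, flared mouths, open between: ledges at z = 0 (36 to 52 mm either side), lips 10 mm above them, walls 105 mm apart, mouth at x = -54 (flares to -67), back stop at x = 50 mm
- drip_plate: solid steel disc plate, no holes; starts in the bottom slot, 22 to 34 mm short of home. Origin: centre of the disc's underside; the handle runs along -x, z up. Disc 100 mm across, 4 mm thick, 140 to 260 g. Handle strip 16 mm wide, 3 thick, out to x = -141 mm, bearing an upright black grip block 34 (x) by 12 (y) mm, top 38 mm above the underside, centred at x = -124 mm.
- sieve_plate: perforated steel disc plate (many small holes), starts flat on the bench to one side. Origin: centre of the disc's underside; the handle runs along -x, z up. Disc 100 mm across, 4 mm thick, 140 to 260 g. Handle strip 16 mm wide, 3 thick, out to x = -141 mm, bearing an upright black grip block 34 (x) by 12 (y) mm, top 38 mm above the underside, centred at x = -124 mm.
- ring_plate: steel ring plate (one open hole 66 mm across in the middle), starts flat on the bench to one side. Origin: centre of the disc's underside; the handle runs along -x, z up. Disc 100 mm across, 4 mm thick, 140 to 260 g. Handle strip 16 mm wide, 3 thick, out to x = -141 mm, bearing an upright black grip block 34 (x) by 12 (y) mm, top 38 mm above the underside, centred at x = -124 mm.
- gate (a joint): angle of the rack's gate, rad: 0 shut (blade across the front left half, clear of the handles), starts open 2.3 to 2.7. The gate pivots about an upright axis on the rack's front left post; seen from above it turns anticlockwise to shut. Light friction (1 N at the knob): stays where left; stops at 0. A plate over 20 mm out blocks it
- gate_knob (a point): on the axis of the gate's upright round black knob, 14 mm across, 48 mm tall, from 179 to 227 mm above the bench; this point is at its top end, 227 mm above the bench. 42 mm from the pivot
- gate_hinge (a point): point on the gate's pivot axis at knob-top height (227 mm). It lies 70 mm in front of and 70 mm left of the rack's centre. In the rack's frame the knob lies from it by 42 mm times (-sin a, -cos a), a being the gate's angle. Blade 52 mm long from the pivot
- jar: bystander: amber jar, 64 mm across, 110 mm tall, origin under its centre
- dish: bystander: open glass dish, 90 mm across, 22 mm tall, origin under its centre
Not all that is in view belongs to the job. What is shaped like the drip_plate but orange or red is not meant.

How it is judged:
By the outcome, as a careful person would: the job done as asked, in the order asked, and still so for the second after the job is handed in, with the robot touching nothing.
It also fails if it takes over 72 s, if anything falls off the work surface, if the arm or the gripper's body presses on something with over 40 N, if the wrist force passes 120 N, or if a joint passes its speed limit or range.

## Robot

A 7-joint arm with a two-finger parallel gripper is mounted at the origin on the work surface. World frame = base frame: x ahead of the robot, y to its left, z up, the work surface at z = 0. Lengths are in m, angles in rad, forces in N, time in s.
With the tool pointing down it reaches from about 0.425 to 0.925 m from the base axis. Payload 6.8 kg.
Tool frame: the origin (TCP) lies midway between the tips of the shut fingers; the grasp point (between the pads) lies 19 mm behind it; z points along the fingers, y is the line along which they close (so a half turn about z gives the same grasp; the last joint's range is limited). The gripper opens to 85 mm and grips with 20 to 120 N. Pads are 22 mm wide; open, the fingers measure 114 mm over their backs; the gripper's body (76 mm by 85 mm) begins 54 mm behind the grasp point. The pads swing forward as they close: fully open they stand 13 mm farther back than shut.
Start: joints at [-1.213, 0.477, 0.022, 1.555, -0.011, 1.109, -0.083], TCP at [0.303, 0.603, 0.199] pointing down, gripper open.
Joint ranges: [-2.96, 2.96], [-0.34, 2.1], [-1.41, 1.46], [0.24, 2.44], [-1.37, 4.51], [0.17, 1.92], [-2.96, 2.96]. Speed limits (rad/s): [2.39, 2.39, 3.14, 3.14, 3.14, 3.14, 3.14].

## Interface

Orientations are given as a rotation vector (axis times angle).
In Python, from bench import r gives the robot as it stands. The module is installed in compiled form; this text tells all that it offers.
- The arm moves only by the tool apply_moves, never from a script. Its argument "rows" is a list of rows, each a list of 6 numbers: the shift along the tool's x, y, z scaled (see below), then the turn, a rotation vector about the tool's x, y, z scaled (see below). A call has 1 to 5 rows; each row is the pose to reach, as a shift and turn from the pose commanded when the call began, along the tool's axes at that moment; what a row does not reach only later rows make up. The controller multiplies each number of a shift by 0.25 m and each number of a turn by 90 degrees. A row lasts 1/8 s, in which the tool goes at most 62.5 mm and 10.7 degrees, less where a joint would pass 70% of its speed; a pose out of reach is approached as far as the arm can. A call with a number of a shift or a turn outside -1 to 1 is refused whole. A call with a gripper value outside its range is refused whole. "claw" is the opening, from 0 (shut) to 1 (fully open), set as the call begins (left out, the last holds). The fingers move at their own pace and stop on an object; "newtons" is the grip in N (left out, the last holds). Time passes only in rows, so rows that repeat a pose let the fingers close. It gives the time, the measured TCP pose, the force, the opening and the grip force at its end, in the units of the state.
- r.get_obs(): the state, without advancing time (a new reading comes with each control period).
- r.grab_frame(name): name is "side" or "top"; returns a dict with "pixels" (400x640x3 uint8, red, green, blue), "intrinsics" (3x3 intrinsics, pixels), "dist" ([k1, k2, p1, p2, k3] as OpenCV has them; the pictures are not rectified), "eye" and "attitude" of the camera in the world. Camera axes: x right, y up, looking along -z (the intrinsics and any distortion apply to the point x, -y, -z); pixel columns grow to the right and rows downward; lengths in m; the calibration is good to about 2 mm. A picture is of the moment at which its call begins. There is no depth.
- r.hand_in(): hands the job in; it is judged then, once.
Trained networks look in a picture, given as the dict that the camera call returned (one of the last four; its "shot" number tells which), for a name from the list of things; names that differ only in an ending like _2 or _b are one class to them, and where a whole thing is asked for, a point or a joint stands for the part that bears it (a point fixed in the world has none). Each returns a list of dicts, best first, with "conf" (0 to 1); they miss things now and then, are a little off and sometimes report something else, mostly with a low value. They report only what shows in the picture. A call takes as long as a camera call. They do not tell look-alikes from the thing itself.
- r.search_frame(picture, thing): "rect" ([left, top, width, height] in pixels, round what is visible of it).
- r.outline_of(picture, thing): "pixels" (400x640 bool, what is visible of it) and "rect" ([left, top, width, height] in pixels, round what is visible of it).
- r.landmark_of(picture, thing): "point" ([column, row] in pixels: a listed point, or the origin of a listed thing).
The state is a dict: "clock": time; "joints": joint angles; "qvel": joint speeds; "tau": joint torques, N m; "tcp_pos": TCP position; "orientation": TCP orientation; "contact_force": force on the tool from outside, world axes, zero at the start; "moment": the same for the moment, N m; "grip_width": finger opening in m; "gripper_force": force on a finger pad.
Only numpy, scipy, OpenCV 4.12 (cv2) and the standard library are available. Lean on these libraries where they do the work, as an engineer would, in place of code of your own. Each camera call takes 0.05 s, during which the arm holds its last target. There are 200 camera calls.

## Working session

There is one attempt and no reset: what is moved stays moved. The work goes in short steps, Python scripts to look and compute and a tool call to move; the robot and the scene stay as the last step left them, time stands still between calls to the robot, and variables do not carry over. Pictures are saved under pics/ and viewed, at most 10 in all, crops included, and the job is handed in when it is done.

Besides the shell and the picture viewer there is one more tool, called in YAML: its name, and indented under it one key for each argument. apply_moves: Moves the arm, as the interface text tells. Its arguments: {"type":"object","properties":{"rows":{"type":"array","items":{"type":"array","items":{"type":"number"}}},"claw":{"type":"number"},"newtons":{"type":"number"}},"required":["rows"]}

```bash
mkdir -p pics; cat > h.py <<'E'
import numpy as np, cv2
from scipy.spatial.transform import Rotation as R
from bench import r
def rot(p):
    a=np.array(p['attitude'],float)
    if a.shape==(3,3): return a
    return R.from_rotvec(a).as_matrix() if a.size==3 else R.from_quat(a).as_matrix()
def ray(p,uv):
    K=np.array(p['intrinsics']);n=cv2.undistortPoints(np.array([[uv]],float),K,np.array(p['dist'],float))[0,0]
    d=rot(p)@np.array([n[0],-n[1],-1.]);return np.array(p['eye'],float),d/np.linalg.norm(d)
def atz(p,uv,z):
    e,d=ray(p,uv);return e+d*(z-e[2])/d[2]
def proj(p,X):
    c=rot(p).T@(np.array(X,float)-np.array(p['eye']));K=np.array(p['intrinsics'])
    return cv2.projectPoints(np.array([[c[0],-c[1],-c[2]]]),np.zeros(3),np.zeros(3),K,np.array(p['dist'],float))[0][0,0]
def tri(p1,u1,p2,u2):
    (a,d),(b,e)=ray(p1,u1),ray(p2,u2)
    A=np.c_[d,-e];t=np.linalg.lstsq(A,b-a,rcond=None)[0];P,Q=a+d*t[0],b+e*t[1];return (P+Q)/2,np.linalg.norm(P-Q)
def save(p,n): cv2.imwrite('pics/'+n,p['pixels'][:,:,::-1])
E
python3 - <<'E'
from h import *
np.set_printoptions(precision=4,suppress=True)
P={n:r.grab_frame(n) for n in('side','top')}
im=np.hstack([P['side']['pixels'],P['top']['pixels']])
for n in P: save(P[n],n+'0.png'); print(n,P[n]['eye'],P[n]['attitude'])
for t in 'rack slot_low slot_mid slot_top drip_plate sieve_plate ring_plate gate_knob gate_hinge jar dish'.split():
    for n in P:
        print(t,n,[(np.round(k['point'],1).tolist(),round(k['conf'],2)) for k in r.landmark_of(P[n],t)][:4],[(np.round(k['rect']).tolist(),round(k['conf'],2)) for k in r.search_frame(P[n],t)][:3])
print(r.get_obs())
E
```

```text
side [ 0.0938 -0.6741  0.8853] [ 0.8452 -0.2356 -0.4974]
top [0.4962 0.0618 1.1876] [ 0.0428 -0.0134 -1.5791]
rack side [([382.3, 240.5], 0.77)] [([335.0, 174.0, 83.0, 94.0], 0.65)]
rack top [([353.9, 163.4], 0.73)] [([319.0, 133.0, 67.0, 59.0], 0.75)]
slot_low side [([376.0, 238.0], 0.92)] [([352.0, 220.0, 53.0, 36.0], 0.76), ([357.0, 184.0, 52.0, 44.0], 0.28)]
slot_low top [([353.5, 160.8], 0.51)] [([348.0, 143.0, 21.0, 35.0], 0.57)]
slot_mid side [([382.3, 218.1], 0.7)] [([356.0, 203.0, 48.0, 40.0], 0.78), ([332.0, 171.0, 21.0, 60.0], 0.44)]
slot_mid top [([352.3, 157.6], 0.72)] [([363.0, 137.0, 5.0, 31.0], 0.6)]
slot_top side [([383.9, 206.4], 0.63), ([339.1, 174.3], 0.32)] [([358.0, 185.0, 52.0, 45.0], 0.65)]
slot_top top [([359.0, 157.2], 0.63), ([265.7, 201.1], 0.54)] [([338.0, 133.0, 41.0, 42.0], 0.65), ([346.0, 154.0, 19.0, 58.0], 0.58)]
drip_plate side [([245.1, 176.2], 0.94), ([266.2, 249.6], 0.63)] [([231.0, 169.0, 50.0, 14.0], 0.92), ([333.0, 224.0, 60.0, 34.0], 0.8), ([249.0, 236.0, 57.0, 41.0], 0.77)]
drip_plate top [([199.5, 234.4], 0.76), ([355.2, 169.4], 0.71), ([31
[... 1105 characters left out ...]
6.0], 0.25)]
dish side [([459.4, 304.7], 0.63), ([303.3, 201.9], 0.27)] [([443.0, 289.0, 36.0, 33.0], 0.63)]
dish top [([441.3, 149.7], 0.72)] [([432.0, 137.0, 29.0, 29.0], 0.58)]
{'clock': 2.3, 'joints': array([-1.2131,  0.477 ,  0.0224,  1.5554, -0.0115,  1.1093, -0.0831]), 'qvel': array([-0.0001,  0.0001, -0.0002,  0.0004,  0.0005, -0.0001,  0.0006]), 'tau': array([ -0.0007, -59.6317,   1.6065, -28.1541,   0.0126,   0.0017,
         0.    ]), 'tcp_pos': array([0.3032, 0.6031, 0.1989]), 'orientation': array([-0.7251, -3.0567, -0.0001]), 'contact_force': array([-0.16  , -0.2917, -0.2785]), 'moment': array([ 0.001 , -0.0066,  0.0417]), 'gripper_force': 0.0, 'grip_width': 0.08565532530865946}
```

```bash
python3 - <<'E'
import cv2,numpy as np
a=cv2.imread('pics/top0.png')[120:290,180:470];b=cv2.imread('pics/side0.png')[145:345,220:490]
a=cv2.resize(a,None,fx=2.75,fy=2.75,interpolation=2);b=cv2.resize(b,None,fx=2.9,fy=2.9,interpolation=2)
cv2.imwrite('pics/a0.png',a);cv2.imwrite('pics/b0.png',b);print(a.shape,b.shape)
E
```

```text
(468, 798, 3) (580, 783, 3)
```

View pics/a0.png

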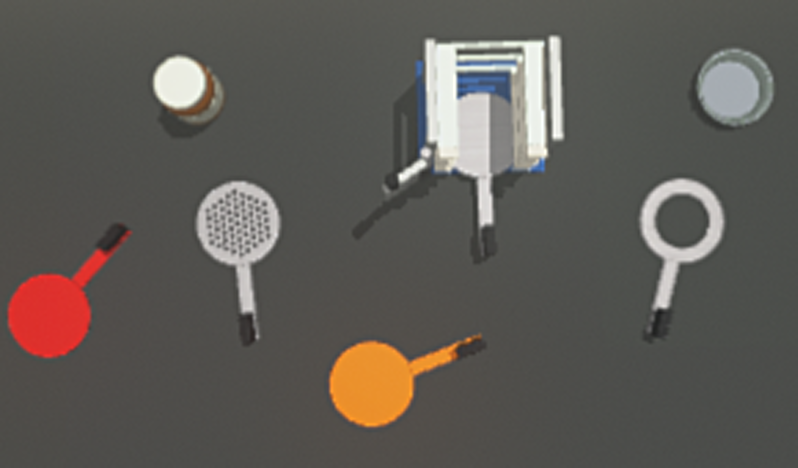

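View pics/b0.png

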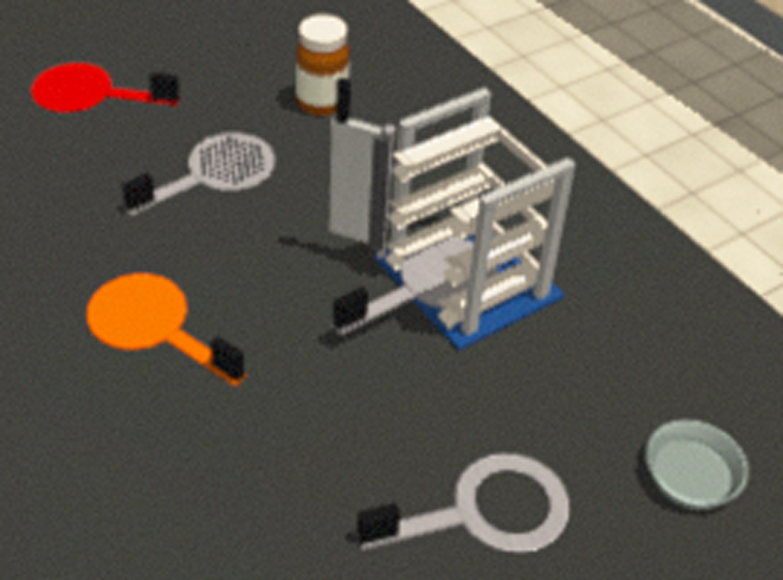

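```bash
cat > fit.py <<'E'
from h import *
from scipy.optimize import minimize
def T(x,y,a,z=0):
    c,s=np.cos(a),np.sin(a);return lambda P:np.array(P,float)@np.array([[c,s,0],[-s,c,0],[0,0,1]])+[x,y,z]
def projN(p,X):
    c=(np.array(X)-np.array(p['eye']))@rot(p);c=c*[1,-1,-1]
    return cv2.projectPoints(c,np.zeros(3),np.zeros(3),np.array(p['intrinsics']),np.array(p['dist'],float))[0][:,0]
S=4
def sil(p,f,shape):
    m=np.zeros((400*S,640*S),np.uint8)
    for P in platepolys():
        u=projN(p,f(P));u=cv2.convexHull(u.astype(np.float32))
        cv2.fillPoly(m,[np.round((u+.5)*S*16-8).astype(np.int32)],1,shift=4)
    return cv2.resize(m.astype(np.float32),(640,400),interpolation=cv2.INTER_AREA)
def platepolys():
    t=np.linspace(0,2*np.pi,48,endpoint=False);d=np.c_[.05*np.cos(t),.05*np.sin(t)]
    e=lambda xy,z0,z1:np.vstack([np.c_[xy,np.full(len(xy),z)] for z in(z0,z1)])
    b=lambda x0,x1,w:np.array([[x0,-w],[x1,-w],[x1,w],[x0,w]])
    return [e(d,0,.004),e(b(-.141,-.04,.008),0,.003),e(b(-.141,-.107,.006),.003,.038)]
def fitplate(obs,g,z=0):
    # obs: list of (pic, mask)
    def cost(v):
        f=T(*v,z);return sum(np.abs(sil(p,f,0)-m).sum() for p,m in obs)
    g=np.array(g,float);sx=np.vstack([g,g+[.008,0,0],g+[0,.008,0],g+[0,0,.1]])
    o=minimize(cost,g,method='Nelder-Mead',options=dict(initial_simplex=sx,xatol=1e-5,fatol=.05,maxiter=150));return o.x,o.fun
E
python3 - <<'E'
from fit import *
np.set_printoptions(precision=4,suppress=True)
P={n:r.grab_frame(n) for n in('side','top')};s,t=P['side'],P['top']
print('hinge',tri(s,(351.9,173.3),t,(337.3,177.3)),atz(t,(337.3,177.3),.227),atz(s,(351.9,173.3),.227))
print('knob',tri(s,(339.4,176.5),t,(323.1,186.6)),atz(t,(323.1,186.6),.227),atz(s,(339.4,176.5),.227))
print('rack',tri(s,(382.3,240.5),t,(353.9,163.4)),atz(t,(353.9,163.4),0))
for n,u,v in(('low',(376,238),(353.5,160.8)),('mid',(382.3,218.1),(352.3,157.6)),('top',(383.9,206.4),(359,157.2))):print(n,tri(s,u,t,v))
for n,u in(('sieve_plate',(268.1,199)),('ring_plate',(427,202)),('drip_plate',0)):
    ms={k:r.outline_of(P[k],n) for k in P}
    for k in ms: print(n,k,[(np.round(o['rect']),o['pixels'].sum(),round(o['conf'],2)) for o in ms[k]][:3])
    if u:
        obs=[]
        for k in ms:
            if ms[k]:
                m=ms[k][0]['pixels'].astype(np.uint8)
                if n[0]in'rs':
                    c,_=cv2.findContours(m,cv2.RETR_EXTERNAL,cv2.CHAIN_APPROX_NONE);m=cv2.drawContours(np.zeros_like(m),c,-1,1,-1)
                obs.append((P[k],m.astype(np.float32)))
        g=atz(t,u,0);g=[g[0],g[1],.0]
        print(n,g,fitplate(obs,g),[fitplate([o],g) for o in obs])
a=cv2.resize(t['pixels'][125:220,310:395],None,fx=6,fy=6,interpolation=2);b=cv2.resize(s['pixels'][165:275,325:425],None,fx=5,fy=5,interpolation=2)
cv2.imwrite('pics/rt.png',a[:,:,::-1]);cv2.imwrite('pics/rs.png',b[:,:,::-1])
print(r.get_obs()['clock'])
E
```

```text
hinge (array([0.5956, 0.0301, 0.2427]), np.float64(0.0014234191646858075)) [0.5979 0.0292 0.227 ] [0.6072 0.0476 0.227 ]
knob (array([0.5763, 0.0662, 0.2155]), np.float64(0.004343831437648536)) [0.5735 0.0672 0.227 ] [0.5699 0.0526 0.227 ]
rack (array([ 0.6705, -0.0356,  0.003 ]), np.float64(0.008121067635788643)) [ 0.6674 -0.0337  0.    ]
low (array([ 0.6674, -0.0274,  0.0099]), np.float64(0.01653659571086622))
mid (array([ 0.6741, -0.0228,  0.0842]), np.float64(0.0019826974237563506))
top (array([ 0.6639, -0.0367,  0.1452]), np.float64(0.0011619296419592441))
sieve_plate side [(array([262., 191.,  51.,  28.]), np.int64(634), 0.64), (array([333., 175.,  24.,  56.]), np.int64(862), 0.37)]
sieve_plate top [(array([250., 182.,  33.,  61.]), np.int64(926), 0.73), (array([236., 140.,  25.,  24.]), np.int64(499), 0.49), (array([321., 178.,  17.,  13.]), np.int64(92), 0.43)]
sieve_plate [np.float64(0.5525422251495565), np.float64(0.2502579336798183), 0.0] (array([0.547 , 0.2578, 0.1154]), np.float64(141.0)) [(array([0.5436, 0.2572, 0.1145]), np.float64(72.0625)), (array([0.5473, 0.2578, 0.1175]), np.float64(53.9375))]
ring_plate side [(array([343., 301.,  72.,  36.]), np.int64(964), 0.55)]
ring_plate top [(array([414., 186.,  29.,  59.]), np.int64(532), 0.73)]
ring_plate [np.float64(0.537981545307418), np.float64(-0.272307709618213), 0.0] (array([ 0.5433, -0.2737, -0.2706]), np.float64(194.625)) [(array([ 0.5424, -0.2729, -0.2659]), np.float64(90.0)), (array([ 0.5455, -0.2743, -0.2648]), np.float64(86.5))]
drip_plate side [(array([334., 226.,  58.,  34.]), np.int64(572), 0.79), (array([233., 167.,  48.,  16.]), np.int64(438), 0.72), (array([250., 238.,  55.,  37.]), np.int64(865), 0.63)]
drip_plate top [(array([345., 152.,  20.,  59.]), np.int64(691), 0.9), (array([300., 243.,  56.,  33.]), np.int64(798), 0.76), (array([186., 200.,  43.,  49.]), np.int64(913), 0.74)]
2.7
```

View pics/rt.png

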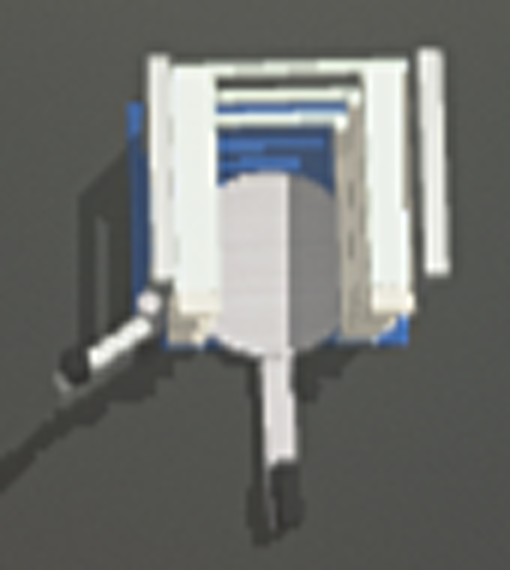

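View pics/rs.png

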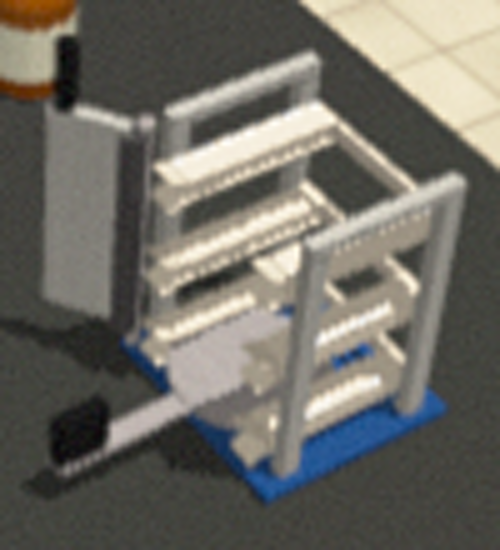

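```bash
cat > rk.py <<'E'
from fit import *
from scipy.optimize import least_squares
np.set_printoptions(precision=4,suppress=True)
t=r.grab_frame('top');s=r.grab_frame('side')
ft=lambda x,y:np.array([310+(x+.5)/6-.5,125+(y+.5)/6-.5]);fs=lambda x,y:np.array([325+(x+.5)/5-.5,165+(y+.5)/5-.5])
obs=[(s,fs(268,500),(-.068,-.075,0)),(s,fs(447,410),(.068,-.075,0)),(s,fs(122,346),(-.068,.075,0)),
 (t,ft(407,346),(-.068,-.075,0)),(t,ft(296,162),(0,0,.186))]
def res(v):
    f=T(*v[:3]);o=[proj(p,f([X])[0])-u for p,u,X in obs]
    a=v[3];K=[-.07-.042*np.sin(a),.07-.042*np.cos(a),.227]
    o+=[proj(s,f([K])[0])-fs(67,38),proj(t,f([K])[0])-ft(75,362)]
    # bar directions
    A,B=ft(430,50),ft(437,272);pa=proj(t,f([(.05,-.07,.186)])[0]);pb=proj(t,f([(-.05,-.07,.186)])[0]);d=(pb-pa)/np.linalg.norm(pb-pa);e=B-A
    o.append([e[0]*d[1]-e[1]*d[0],0]);return np.ravel(o)
o=least_squares(res,[.667,-.03,.03,2.4],x_scale=[.01,.01,.1,.1])
v=o.x;f=T(*v[:3]);print(v);print(o.fun.reshape(-1,2))
for n,u in(('low',(376,238)),('mid',(382.3,218.1)),('top',(383.9,206.4))):
    for z in(.02,.025,.03,.08,.085,.14,.145):pass
E
cat > ov.py <<'E'
exec(open('rk.py').read())
H=[.0245,.083,.143]
k=6
a=cv2.resize(s['pixels'][165:275,325:425],None,fx=k,fy=k,interpolation=2)[:,:,::-1].copy()
def L(p,q,c):
    u=projN(s,f([p,q]));u=np.round((u-[325,165]+.5)*k-.5).astype(int);cv2.line(a,tuple(map(int,u[0])),tuple(map(int,u[1])),c,1)
for z in H:
    for y in(.036,-.036):L((-.054,y,z),(.05,y,z),(0,0,255))
    for y in(.0525,-.0525):L((-.054,y,z+.01),(.05,y,z+.01),(0,200,0))
for y in(.075,-.075):L((-.068,y,0),(.068,y,0),(255,0,255))
L((-.068,-.075,0),(-.068,.075,0),(255,0,255))
b=cv2.resize(t['pixels'][125:220,310:395],None,fx=6,fy=6,interpolation=2)[:,:,::-1].copy();A=a
def L2(p,q,c):
    u=projN(t,f([p,q]));u=np.round((u-[310,125]+.5)*6-.5).astype(int);cv2.line(b,tuple(map(int,u[0])),tuple(map(int,u[1])),c,1)
z=H[2]
for y in(.036,-.036):L2((-.067,y,z),(.05,y,z),(0,0,255))
for y in(.0525,-.0525):L2((-.067,y,z+.01),(.05,y,z+.01),(0,200,0))
L2((.05,-.05,z),(.05,.05,z),(0,0,255))
L2((-.07,.07,.186),(-.07,-.07,.186),(255,0,0))
for y in(.075,-.075):L2((-.068,y,0),(.068,y,0),(255,0,255))
L2((-.068,-.075,0),(-.068,.075,0),(255,0,255))
c=np.zeros((600,800,3),np.uint8);A=cv2.resize(A,None,fx=.9,fy=.9)[:594,:540] if 0 else A[60:660,0:600]
cv2.imwrite('pics/ovs.png',A);cv2.imwrite('pics/ovt.png',b)
E
python3 ov.py
```

```text
[ 0.6734 -0.0323  0.0178  2.5296]
[[-0.1087  0.8862]
 [ 0.235   0.4908]
 [-0.2927 -0.2116]
 [-0.5064 -0.7187]
 [-0.276   0.0522]
 [ 0.2853  0.0813]
 [-0.1657  0.1988]
 [-0.157   0.    ]]
```

View pics/ovs.png

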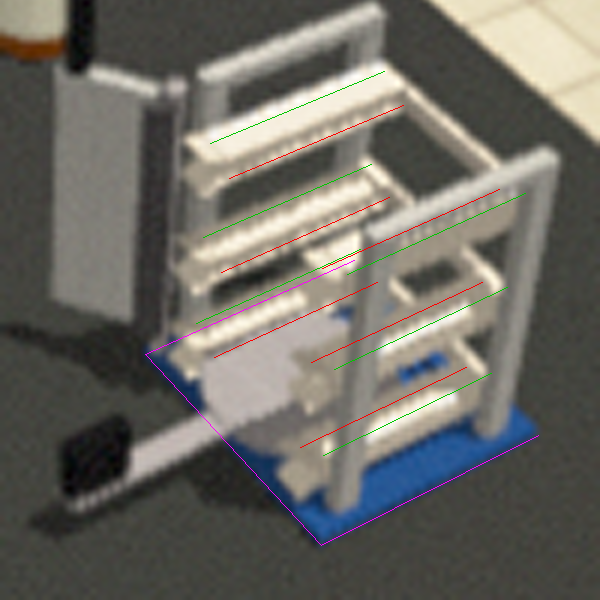

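View pics/ovt.png

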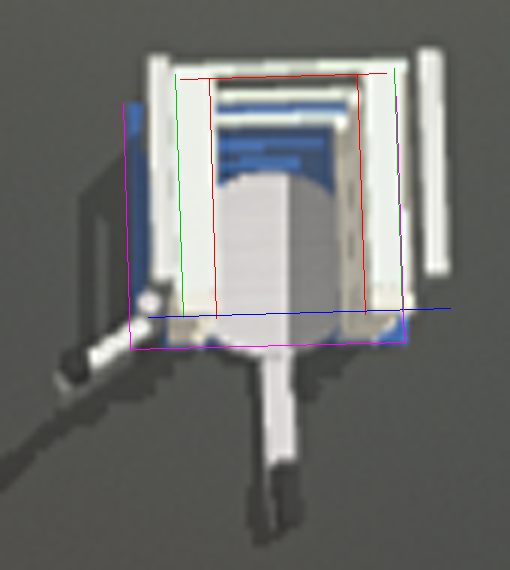

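Only the grey plate standing in the rack fits drip_plate (about 355,180 in the top view). The red one (200,235) and the orange one (315,260) are look-alikes. The perforated plate is at (266,200) and the ring at (428,200). I've fitted the rack at about (0.673, -0.032) with yaw near 0, and I'm moving now.

apply_moves:
  rows:
    - [-0.96,-0.94,0,0,0,-0.297]
    - [-0.96,-0.94,0,0,0,-0.297]
    - [-0.96,-0.94,0,0,0,-0.297]
    - [-0.96,-0.94,0,0,0,-0.297]
    - [-0.96,-0.94,0,0,0,-0.297]
  claw: 0.7
  newtons: 80

```text
clock: 3.42
tcp_pos: [0.4051, 0.3055, 0.1992]
orientation: [-0.001, 3.141, 0.001]
contact_force: [0.5, -0.1, -0.4]
grip_width: 0.0594
gripper_force: 0.0
```

```bash
cat > pl.py <<'E'
from h import *
import sys
np.set_printoptions(precision=4,suppress=True)
def to(x,y,z,yaw=0):
    o=r.get_obs();Rt=R.from_rotvec(o['orientation']);tgt=R.from_euler('z',yaw)*R.from_matrix(np.diag([-1.,1,-1]))
    d=Rt.inv().apply(np.array([x,y,z])-o['tcp_pos'])/.25;t=(Rt.inv()*tgt).as_rotvec()/(np.pi/2)
    return np.round(np.r_[d,t],3)
E
python3 - <<'E'
from fit import *
from pl import *
s=r.grab_frame('side');t=r.grab_frame('top')
ms=r.outline_of(s,'drip_plate');mt=r.outline_of(t,'drip_plate')
for k,m,p in(('s',ms,s),('t',mt,t)):
    for c in m:
        x,y,w,h=map(int,c['rect'])
        if not(330<x<360): continue
        M=c['pixels'];g=p['pixels'].max(2);ys,xs=np.where(M&(g<70));print(k,c['rect'],len(xs),xs.mean(),ys.mean(),xs.min(),xs.max(),ys.min(),ys.max(),atz(p,(xs.mean(),ys.mean()),.05))
        S_=(xs.mean(),ys.mean())
        if k=='s':us=S_
        else: print(tri(s,us,t,S_))
print(r.get_obs()['tcp_pos'],to(.515,-.034,.15),r.get_obs()['clock'])
E
```

```text
s [334.0, 228.1, 61.0, 30.9] 153 340.1372549019608 249.8954248366013 334 347 243 258 [ 0.5196 -0.0406  0.05  ]
t [347.0, 152.6, 17.8, 56.7] 19 357.05263157894734 205.78947368421052 356 358 203 210 [ 0.5263 -0.0379  0.05  ]
(array([ 0.5245, -0.0373,  0.0444]), np.float64(0.0044252526794495315))
[0.4051 0.3066 0.1993] [-0.443 -1.361  0.197  0.     0.    -0.001] 3.625
```

apply_moves:
  rows:
    - [-0.3,-0.97,0,0,0,0]
    - [-0.3,-0.97,0,0,0,0]
    - [-0.3,-0.97,0,0,0,0]
    - [-0.3,-0.97,0,0,0,0]
    - [-0.3,-0.97,0,0,0,0]

```text
clock: 4.25
tcp_pos: [0.481, 0.0619, 0.1991]
orientation: [0.008, 3.141, -0.002]
contact_force: [-0.3, 1.0, -0.3]
grip_width: 0.0598
gripper_force: 0.0
```

apply_moves:
  rows:
    - [-0.168,-0.404,0.1,0,0,0]
    - [-0.168,-0.404,0.2,0,0,0]
    - [-0.168,-0.404,0.4,0,0,0]
    - [-0.168,-0.404,0.4,0,0,0]
    - [-0.168,-0.404,0.4,0,0,0]

```text
clock: 4.88
tcp_pos: [0.5228, -0.0338, 0.1001]
orientation: [-0.006, 3.14, 0.001]
contact_force: [0.5, 0.3, -0.1]
grip_width: 0.0594
gripper_force: 0.0
```

```bash
python3 - <<'E'
from pl import *
t=r.grab_frame('top');s=r.grab_frame('side')
print(r.get_obs()['tcp_pos'],to(.522,-.037,.03))
a=cv2.resize(t['pixels'][140:240,310:410],None,fx=4,fy=4);b=cv2.resize(s['pixels'][180:280,300:400],None,fx=4,fy=4)
cv2.imwrite('pics/g1.png',np.hstack([a,b])[:,:,::-1])
E
```

```text
[ 0.5234 -0.0344  0.1009] [ 0.006 -0.011  0.284  0.001  0.002  0.002]
```

View pics/g1.png

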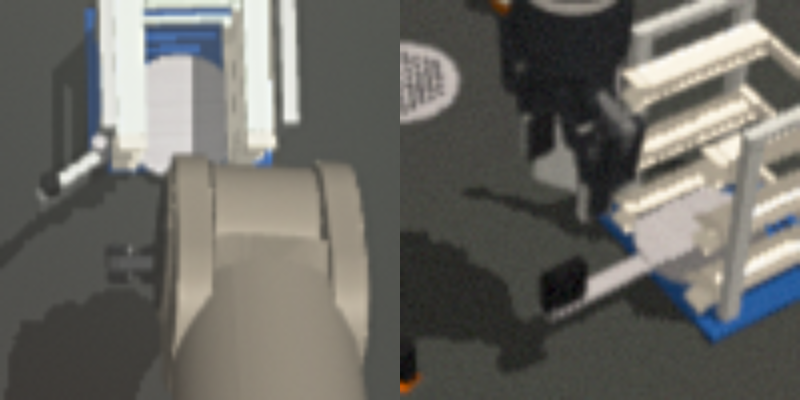

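Top view: the wrist hides the block. Side view: the open fingers are above the grip block, which is at crop (565,285). I'll lower and grip.

apply_moves:
  rows:
    - [0.006,-0.011,0.14,0,0,0]
    - [0.006,-0.011,0.28,0,0,0]
    - [0.006,-0.011,0.28,0,0,0]
    - [0.006,-0.011,0.28,0,0,0]

```text
clock: 5.48
tcp_pos: [0.5217, -0.0383, 0.0308]
orientation: [-0.002, 3.139, 0.001]
contact_force: [0.0, 0.2, 0.0]
grip_width: 0.0601
gripper_force: 0.0
```

apply_moves:
  rows:
    - [0,0,0,0,0,0]
    - [0,0,0,0,0,0]
    - [0,0,0,0,0,0]
    - [0,0,0,0,0,0]
    - [0,0,0,0,0,0]
  claw: 0
  newtons: 40

```text
clock: 6.1
tcp_pos: [0.5202, -0.0387, 0.0289]
orientation: [0.001, -3.141, 0.0]
contact_force: [-0.5, 0.6, 0.2]
grip_width: -0.0001
gripper_force: 0.0
```

```bash
python3 - <<'E'
from pl import *
t=r.grab_frame('top');s=r.grab_frame('side')
a=cv2.resize(t['pixels'][140:240,310:410],None,fx=4,fy=4);b=cv2.resize(s['pixels'][200:280,300:400],None,fx=7,fy=7,interpolation=2)
cv2.imwrite('pics/g2.png',b[:,:,::-1])
print(proj(s,r.get_obs()['tcp_pos']),proj(t,r.get_obs()['tcp_pos']))
E
```

```text
[339.74   254.4658] [356.7557 207.8709]
```

View pics/g2.png

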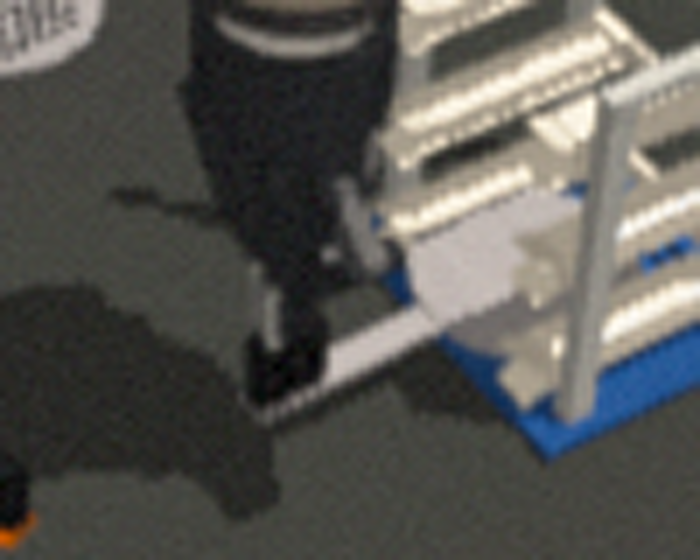

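```bash
python3 - <<'E'
from fit import *
from pl import *
t=r.grab_frame('top');s=r.grab_frame('side')
s0=cv2.imread('pics/side0.png')[:,:,::-1];t0=cv2.imread('pics/top0.png')[:,:,::-1]
for p,i,b in((s,s0,(330,240,352,262)),(t,t0,(346,195,366,218))):
    x0,y0,x1,y1=b;print(x0,y0);print(i[y0:y1,x0:x1].max(2))
for dx in(.02,.027,.034):
    for n,p in(('s',s),('t',t)):
        u=projN(p,T(.6734-dx,-.035,0,.0245)(platepolys()[2]));print(dx,n,u.min(0),u.max(0),u.round(1).tolist() if dx==.027 else '')
o=r.get_obs();print(o['grip_width'],o['gripper_force'],o['tcp_pos'],o['orientation'])
E
```

```text
330 240
[[ 70  64  66  69  67  66  67  67  67  65  66  69  71  67  69  73  66  58
   54  54  70  68]
 [ 67  66  72  70  69  68  67  68  70  68  69  67  67  70  72  71  69  70
   72  66  71  70]
 [ 67  72  68  65  66  68  67  70  69  70  70  70  70  69  66  75  71  68
   73  67  72  68]
 [ 69  69  66  67  68  71  70  67  71  65  69  65  65  63  60  63  67  69
   66  67  73  69]
 [ 63  73  73  69  70  72  66  68  67  68  66  66  60  48  39  44  65  67
   68  66  71  66]
 [ 69  69  63  72  67  63  72  65  66  61  61  46  32  35  27  34  45  67
   67  67  70  66]
 [ 68  68  66  64  71  72  67  66  59  49  35  29  21  35  30  28  29  64
   67  65  65  71]
 [ 69  71  68  70  64  61  60  49  28  31  31  26  26  22  26  19  26  63
   66  75  99 132]
 [ 65  61  66  67  64  48  32  32  32  27  30  30  25  22  23  20  35  69
   97 128 157 184]
 [ 71  70  69  69  59  33  28  20  35  25  25  28  19  20  20  27  48 128
  155 186 191 193]
 [ 70  67  71  67  57  29  24  28  23  28  19  18  19  24  24  27  79 176
  195 196 195 194]
 [ 68  72  68  67  57  26   9  23  15  26  26  25  21  22  21  24  79
[... 2846 characters left out ...]
  80  83  82  82  81  82  81  82  81  81  82  80  81  81  81
   81  80]]
0.02 s [335.5959 240.6997] [348.4341 256.3505] 
0.02 t [353.5837 199.1982] [358.453  210.3334] 
0.027 s [333.4967 241.6133] [346.3337 257.2981] [[335.7, 257.3], [345.9, 252.7], [343.6, 250.0], [333.5, 254.5], [336.0, 248.9], [346.3, 244.3], [344.0, 241.6], [333.7, 246.1]]
0.027 t [353.6093 201.4479] [358.4797 212.5196] [[357.5, 212.5], [357.4, 201.9], [353.6, 201.9], [353.7, 212.5], [358.5, 212.4], [358.3, 201.4], [354.5, 201.5], [354.6, 212.4]]
0.034 s [331.3875 242.531 ] [344.2229 258.2499] 
0.034 t [353.6348 203.6987] [358.5063 214.7067] 
-0.00011481733949159504 0.0 [ 0.5202 -0.0387  0.0288] [ 0.0012 -3.1415  0.    ]
```

```bash
python3 - <<'E'
from pl import *
s=r.grab_frame('side')['pixels']
b=s[215:265,320:375].astype(float);b=np.clip(b*2.5,0,255).astype(np.uint8)
cv2.imwrite('pics/g3.png',cv2.resize(b,None,fx=12,fy=12,interpolation=2)[:,:,::-1])
E
```

```text
(no output)
```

View pics/g3.png

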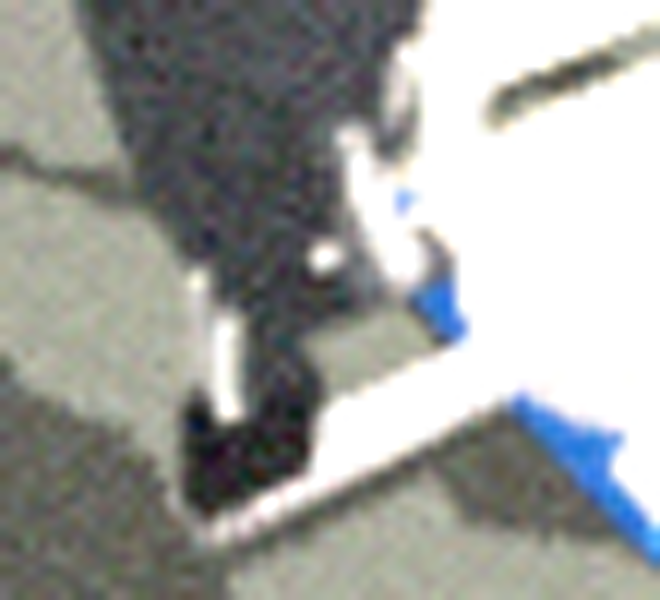

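```bash
python3 - <<'E'
from pl import *
s=r.grab_frame('side')
for z in(.1,.109,.12): print(z,proj(s,(.5234,-.0344,z)),proj(s,(.5234,-.0644,z)),proj(s,(.5234,-.0044,z)))
for z in(.029,.048,.063): print(z,proj(s,(.5202,-.0387,z)),proj(s,(.5092,-.0387,z)))
print(proj(s,(.5202,.02,.029)),proj(s,(.5202,-.01,.029)))
E
```

```text
0.1 [340.6229 235.5093] [346.5829 242.4261] [334.8679 228.8287]
0.109 [340.7195 233.1821] [346.7145 240.096 ] [334.932 226.506]
0.12 [340.8389 230.303 ] [346.8772 237.2125] [335.0111 223.6332]
0.029 [339.7432 254.4193] [336.4435 255.8991]
0.048 [339.932  249.8792] [336.596  251.3587]
0.063 [340.0838 246.2218] [336.7187 247.7008]
[329.0992 241.4291] [334.4529 247.9643]
```

apply_moves:
  rows:
    - [0,0,0,0,0,0]
    - [0,0,0,0,0,0]
    - [0,0,0,0,0,0]
    - [0,0,0,0,0,0]
    - [0,0,0,0,0,0]
  claw: 0.5

```text
clock: 7.02
tcp_pos: [0.5202, -0.0387, 0.0289]
orientation: [0.001, -3.142, -0.0]
contact_force: [-0.2, 0.0, 0.7]
grip_width: 0.0431
gripper_force: 0.0
```

apply_moves:
  rows:
    - [0,0,0,0,0,0]
    - [0,0,0,0,0,0]
    - [0,0,0,0,0,0]
    - [0,0,0,0,0,0]
    - [0,0,0,0,0,0]
  claw: 0

```text
clock: 7.65
tcp_pos: [0.5202, -0.0386, 0.0289]
orientation: [0.001, -3.142, -0.0]
contact_force: [0.3, -0.4, 0.6]
grip_width: 0.0004
gripper_force: 0.0
```

```bash
python3 - <<'E'
from pl import *
s=r.grab_frame('side');o=r.get_obs();print(o)
t=r.grab_frame('top')
b=np.clip(s['pixels'][215:265,320:375].astype(float)*2.5,0,255).astype(np.uint8);cv2.imwrite('pics/g4.png',cv2.resize(b,None,fx=12,fy=12,interpolation=2)[:,:,::-1])
x=s['pixels'][240:262,330:352].max(2);print(x)
E
```

```text
{'clock': 7.7, 'joints': array([-0.22  ,  0.4712,  0.2178,  2.0668, -0.1697,  0.6199,  1.6847]), 'qvel': array([ 0.0004,  0.    , -0.0002,  0.001 ,  0.0014, -0.0003,  0.    ]), 'tau': array([ -0.0004, -47.9055,   3.9522, -18.001 ,   0.0083,   0.0012,
        -0.    ]), 'tcp_pos': array([ 0.5202, -0.0387,  0.0289]), 'orientation': array([-0.0011,  3.1416,  0.0001]), 'contact_force': array([ 0.0775, -0.2021,  0.4596]), 'moment': array([-0.021 , -0.0183,  0.0277]), 'gripper_force': 0.0, 'grip_width': 0.0005622496906195931}
[[ 73  72  68  72  73  81  83  70  58  42  37  28  27  35  27  27  26  25
   25  31  40  49]
 [ 67  69  72  68  72  76  83  67  84  75  45  26  28  26  28  28  29  40
   39  46  53  70]
 [ 72  74  74  68  68  76  84  80 111  95  50  33  29  27  29  38  50  58
   57  68  70  73]
 [ 70  69  72  69  74  75  86  87 110  84  46  34  30  33  29  47  66  73
   68  68  70  73]
 [ 73  70  64  71  69  78  83  85 111  87  40  30  34  32  36  45  64  68
   69  72  73  68]
 [ 72  69  69  73  74  80  86  85 109  83  44  28  30  26  31  33  51  67
   69  69  67  71]
 [ 73  73  73  7
[... 772 characters left out ...]
0  27  19  32  41  78 147 164
  143  95  77  50]
 [ 43  41  47  42  64  31  16  15  12  12  27  28  36  72 104 106 127  91
   74  45  43  36]
 [ 46  36  39  42  65  37  18  26  21  19  34  73 105  96 125  88  69  49
   41  36  44  53]
 [ 39  42  43  46  57  46  28  24  51  49  73  99 127  90  72  48  45  45
   45  57  55  69]
 [ 49  45  42  41  42  56  55  50  81  76  95  79  76  51  37  40  40  57
   58  66  73  68]
 [ 48  41  40  40  36  44  64  73  94  68  72  53  46  42  43  41  60  74
   66  71  69  70]
 [ 39  42  41  35  44  41  45  63  66  49  44  39  42  55  57  58  68  73
   68  72  70  73]
 [ 39  36  41  38  39  39  46  43  44  46  40  55  58  69  70  69  73  72
   71  69  74  68]]
```

apply_moves:
  rows:
    - [0,0,0,0,0,0]
    - [0,0,0,0,0,0]
    - [0,0,0.03,0,0,0]
    - [0,0,0.06,0,0,0]
    - [0,0,0.06,0,0,0]
  claw: 0.5

```text
clock: 8.38
tcp_pos: [0.5194, -0.0387, 0.013]
orientation: [0.001, -3.14, 0.0]
contact_force: [0.1, -0.1, -0.4]
grip_width: 0.0429
gripper_force: 0.0
```

apply_moves:
  rows:
    - [0,0,0,0,0,0]
    - [0,0,0,0,0,0]
    - [0,0,0,0,0,0]
    - [0,0,0,0,0,0]
    - [0,0,0,0,0,0]
  claw: 0

```text
clock: 9.0
tcp_pos: [0.5204, -0.0384, 0.014]
orientation: [-0.002, 3.141, 0.0]
contact_force: [0.8, 0.8, 0.3]
grip_width: 0.0107
gripper_force: 39.8
```

The width read zero at the first height and 11 mm after going 15 mm lower. So the fingertips sit higher than the reported TCP suggests, and I'll use what I feel for z. Pushing the drip plate home.

apply_moves:
  rows:
    - [-0.02,0,0,0,0,0]
    - [-0.04,0.01,0,0,0,0]
    - [-0.06,0.02,0,0,0,0]
    - [-0.08,0.024,0,0,0,0]
    - [-0.08,0.024,0,0,0,0]

```text
clock: 9.62
tcp_pos: [0.5413, -0.0326, 0.014]
orientation: [-0.001, 3.14, -0.0]
contact_force: [0.3, -0.6, 0.6]
grip_width: 0.0104
gripper_force: 39.2
```

```bash
python3 - <<'E'
from pl import *
s=r.grab_frame('side');o=r.get_obs();print(o['tcp_pos'],o['contact_force'],o['moment'],o['grip_width'],o['gripper_force'],proj(s,o['tcp_pos']))
print(s['pixels'][232:258,334:360].max(2))
E
```

```text
[ 0.541  -0.0327  0.014 ] [0.8535 0.7123 0.2997] [-0.0073 -0.104  -0.0487] 0.01113701102390932 39.168471693992615 [344.5914 253.8106]
[[ 41  39  45  39  35  31  23  25  34  28  33  33  36  31  30  28  26  29
   35  47  62 106 121 125 179 225]
 [ 40  38  46  39  36  31  23  35  28  25  24  24  28  30  37  32  34  29
   37  50  54  82 113 122 128 143]
 [ 55  49  53  44  37  30  32  38  27  25  31  38  31  28  32  34  39  28
   43  57  55  60 104 125 122 102]
 [ 71  70  72  57  56  38  52  51  41  29  29  35  35  35  36  32  30  36
   83  86  64  54  79 118 125 112]
 [ 69  70  71  68  66  57  85  73  41  28  24  40  32  33  26  29  30  51
  104  99  64  53  63  96 124 121]
 [ 68  68  71  69  69  66 103  76  38  30  25  24  28  29  26  33  23  43
   53  45  39  53  62  81 100 103]
 [ 69  72  70  72  68  64 100  56  26  26  27  29  31  27  36  25  30  37
   30  33  35  43  48  55  79  76]
 [ 74  73  72  66  70  68 101  56  28  20  35  35  28  36  26  26  27  35
   29  24  33  38  42  34  49  68]
 [ 69  74  74  68  69  69  91  55  29  33  36  35  31  35  36  31  31  33
   31  24  31  26  3
[... 1168 characters left out ...]
01 121 130
  132  88  59  47  43  37  39  54]
 [ 41  42  40  39  44  52  48  20  21  15  24  27  39  72 104 131 121  89
   55  45  37  41  39  53  60  66]
 [ 44  39  46  37  44  59  64  42  25  49  53  68  75  95  89  77  64  42
   41  43  37  52  45  58  62  61]
 [ 46  40  42  41  38  48  58  56  63  81  76  92  76  72  53  41  34  40
   51  57  59  65  51  41  45  43]
 [ 43  47  44  42  43  46  45  59  79  87  70  73  48  45  41  43  54  52
   71  67  69  72  54  51  39  36]
 [ 40  42  46  33  44  41  42  43  62  52  46  39  44  41  54  58  70  67
   72  69  75  70  64  58  43  43]
 [ 45  45  43  40  36  43  45  40  43  40  39  46  51  58  66  70  69  71
   72  73  72  72  71  67  48  42]]
```

apply_moves:
  rows:
    - [-0.01,0,0,0,0,0]
    - [-0.018,0,0,0,0,0]
    - [-0.024,0,0,0,0,0]
    - [-0.028,0,0,0,0,0]
    - [-0.028,0,0,0,0,0]

```text
clock: 10.3
tcp_pos: [0.546, -0.0327, 0.0136]
orientation: [0.001, -3.139, -0.0]
contact_force: [-5.2, -0.6, 3.9]
grip_width: 0.0112
gripper_force: 39.7
```

apply_moves:
  rows:
    - [-0.006,0,0,0,0,0]
    - [-0.01,0,0,0,0,0]
    - [-0.01,0,0,0,0,0]

```text
clock: 10.68
tcp_pos: [0.5461, -0.0326, 0.0132]
orientation: [0.002, -3.135, -0.0]
contact_force: [-9.5, 0.3, 7.3]
grip_width: 0.0107
gripper_force: 40.3
```

apply_moves:
  rows:
    - [0,0,0,0,0,0]
    - [0,0,0,0,0,0]
    - [0,0,0,0,0,0]
  claw: 0.5

```text
clock: 11.05
tcp_pos: [0.5505, -0.0326, 0.014]
orientation: [-0.001, 3.14, -0.0]
contact_force: [-0.0, -0.3, -0.7]
grip_width: 0.0425
gripper_force: 0.0
```

apply_moves:
  rows:
    - [0,0,-0.2,0,0,0]
    - [0,0,-0.4,0,0,0]
    - [0.2,0,-0.7,0,0,0]
    - [0.2,0,-0.7,0,0,0]
    - [0.2,0,-0.7,0,0,0]

```text
clock: 11.68
tcp_pos: [0.5005, -0.0327, 0.1909]
orientation: [-0.001, 3.137, 0.002]
contact_force: [0.1, 0.0, 0.3]
grip_width: 0.0429
gripper_force: 0.0
```

apply_moves:
  rows:
    - [0.3,0.3,0,0,0,0]
    - [0.3,0.99,0,0,0,0]
    - [0.3,0.99,0,0,0,0]
    - [0.3,0.99,0,0,0,0]
    - [0.3,0.99,0,0,0,0]
  claw: 0

```text
clock: 12.3
tcp_pos: [0.4234, 0.2193, 0.1878]
orientation: [0.011, -3.14, -0.001]
contact_force: [1.4, -0.3, -0.8]
grip_width: -0.0001
gripper_force: 0.0
```

apply_moves:
  rows:
    - [0,0.12,0.2,0,0,-0.073]
    - [0,0.12,0.34,0,0,-0.073]
    - [0,0.12,0.34,0,0,-0.073]
    - [0,0.12,0.34,0,0,-0.073]

```text
clock: 12.8
tcp_pos: [0.4254, 0.2443, 0.1045]
orientation: [-0.179, 3.136, 0.0]
contact_force: [0.7, 0.2, -0.7]
grip_width: -0.0001
gripper_force: 0.0
```

```bash
python3 - <<'E'
from fit import *
from pl import *
s=r.grab_frame('side');t=r.grab_frame('top');o=r.get_obs();print(o['clock'],o['tcp_pos'],o['orientation'],o['grip_width'])
s0=cv2.imread('pics/side0.png')[:,:,::-1].astype(int)
d=np.abs(s['pixels'].astype(int)-s0).max(2)>25
u=proj(s,o['tcp_pos']);print('tcp px',u);x0,y0=int(u[0])-12,int(u[1])-22
print(x0,y0);print(s['pixels'][y0:y0+40,x0:x0+26].max(2))
print('block px',projN(s,T(.547,.2578,.1154)(platepolys()[2])).round(1).tolist())
# drip check
u=projN(s,T(.6734,-.0323,0,.0245)(platepolys()[2]));print('drip home pred',u.min(0),u.max(0))
print(s['pixels'][228:256,338:360].max(2))
E
```

```text
12.9 [0.4258 0.2449 0.1053] [-0.179   3.1342  0.0022] -0.00036837314915554763
tcp px [265.6085 189.6345]
253 167
[[130  99  66 ...  49  63  72]
 [227 182 131 ...  64  76  72]
 [237 235 205 ...  64  66  68]
 ...
 [ 66  66  67 ...  70  69  67]
 [ 44  43  57 ...  66  70  74]
 [ 40  38  45 ...  72  69  71]]
block px [[264.5, 217.7], [273.6, 213.4], [271.6, 211.4], [262.6, 215.7], [263.5, 209.6], [272.7, 205.3], [270.7, 203.4], [261.6, 207.6]]
drip home pred [341.0364 237.5223] [353.8488 253.0537]
[[ 74  70  73  68  70  71  71  93  98  66  53  57  54  57  93  92 103 126
  138 154 158 160]
 [ 71  67  62  62  46  41  42  49  59  53  53  56  60  58 109 107 141 147
  152 155 158 164]
 [ 61  49  42  45  49  39  38  34  42  45  52  57  57  69 110  98 127 151
  189 200 198 190]
 [ 42  44  43  44  43  42  42  44  48  39  46  58  76  98 107  96 108 155
  232 247 244 233]
 [ 42  41  44  37  32  45  42  45  41  41  40  67 107 120 107 102 115 161
  206 234 235 231]
 [ 40  42  45  41  45  43  42  42  43  42  47  90 105 109 108 115 159 167
  173 190 178 175]
 [ 40  40  41  43  45  44  42  41  42  42  4
[... 1302 characters left out ...]
1  20  17  19  54 161 197 198
  186 167 141  93]
 [ 72  71  70  43  17  25  27  33  27  22  21  18  31  38  83 174 185 168
  141  92  57  40]
 [ 71  75  70  40  13  22  24  26  20  21  24  35  70 105 121 142 132  91
   59  40  41  42]
 [ 73  70  80  53  33  21  18  26  28  41  68 101 118 133 127  87  59  43
   37  39  43  53]
 [ 71  70  77  68  46  26  37  70  70 103 101 127 115  82  59  44  40  36
   39  52  58  69]
 [ 72  73  70  70  67  69  79 124 108 126  89  76  53  47  39  43  41  54
   49  55  61  59]
 [ 74  59  68  50  58  97  98 122  91  79  51  42  44  39  56  57  56  66
   52  43  46  37]
 [ 56  48  42  39  43  78  78  61  44  43  46  43  56  57  69  71  70  72
   58  42  46  43]]
```

```bash
python3 - <<'E'
from pl import *
import sys
np.set_printoptions(threshold=100000,linewidth=250)
s=r.grab_frame('side')
print(s['pixels'][172:220,255:280].max(2))
E
```

```text
[[234 236 212 128  79  57  32  32  35  26  30  30  29  19  31  32  30  21  23  23  31  28  26  28  25]
 [234 234 233 155  91  71  40  35  28  28  27  29  30  32  40  41  37  22  18  24  18  30  25  33  24]
 [233 235 232 171 104  77  72  66  47  34  21  24  31  55  69  65  54  30  21  25  22  12  27  20  27]
 [235 235 229 204 161 107  99 101  64  31  28  26  43  74  88  80  58  34  18  19  20  25  15  16  25]
 [235 233 235 236 210 139 104 109  66  35  33  33  38 103 158 153 101  42  25  24  19  16  29  25  17]
 [232 211 217 231 215 139 105 114  82  36  26  36  45 145 226 230 156  63  25  19  22  24  22  20  21]
 [213 154 135 155 158 114  96 111  79  38  21  35  39 121 213 196 142  76  43  31  34  29  32  28  27]
 [149  86  73  73  84  89  89 111  83  52  25  30  40  91 179 196 156 105  88 100 110  96  93  71  72]
 [ 89  69  75  70  72  83  80 109  94  48  35  26  35  68  92 101 110 110 129 149 167 146 139 124 124]
 [ 65  70  70  69  69  78  80 101  91  49  36  42  51  82  74  72  75  75  72  82  84  89  88  95 111]
 [ 71  74  71  66  65  71  78 102  97  72  63  67  80  74  69  69  70 
[... 3144 characters left out ...]
  45  61  54  16  22  23  21  23  20  22  24  21  53 133 179 176 154 110  89  77]
 [ 40  36  47  43  40  45  59  46  27  14  29  25  21  25  16  44  63  93 121 140 109  87  71  68  70]
 [ 44  48  40  41  45  47  43  49  34  23  19  26  21  61  67 101 109 125 103  81  69  69  70  76  67]
 [ 41  40  40  38  42  38  44  53  42  34  32  60  64 105 104 125 109  81  75  68  73  66  69  71  73]
 [ 43  40  46  46  41  38  42  48  60  80  96 122  99 118 105  89  70  73  69  70  71  71  68  67  67]
 [ 41  41  43  45  44  37  46  47  66 102 129 137 109  83  76  72  67  71  68  70  67  72  71  66  71]
 [ 45  37  40  46  40  48  49  42  64  80  91  87  70  73  66  70  65  70  68  71  70  75  74  68  67]]
```

apply_moves:
  rows:
    - [0.005,-0.005,0.1,0,0,0]
    - [0.005,-0.005,0.25,0,0,0]
    - [0.005,-0.005,0.4,0,0,0]
    - [0.005,-0.005,0.45,0,0,0]
    - [0.005,-0.005,0.45,0,0,0]
  claw: 0.6

```text
clock: 13.58
tcp_pos: [0.4237, 0.2434, -0.0083]
orientation: [0.181, -3.136, 0.0]
contact_force: [0.1, -0.6, 0.8]
grip_width: 0.0511
gripper_force: 0.0
```

apply_moves:
  rows:
    - [0,0,0.03,0,0,0]
    - [0,0,0.05,0,0,0]
    - [0,0,0.065,0,0,0]
    - [0,0,0.065,0,0,0]

```text
clock: 14.08
tcp_pos: [0.4233, 0.2433, -0.025]
orientation: [0.181, -3.136, 0.0]
contact_force: [-0.8, 0.7, 0.3]
grip_width: 0.0509
gripper_force: 0.0
```

apply_moves:
  rows:
    - [0,0,0,0,0,0]
    - [0,0,0,0,0,0]
    - [0,0,0,0,0,0]
    - [0,0,0,0,0,0]
    - [0,0,0,0,0,0]
  claw: 0
  newtons: 100

```text
clock: 14.7
tcp_pos: [0.4235, 0.2434, -0.0245]
orientation: [-0.181, 3.136, 0.0]
contact_force: [-0.9, -0.6, 5.8]
grip_width: 0.0107
gripper_force: 97.7
```

apply_moves:
  rows:
    - [0,0,-0.1,0,0,0]
    - [0,0,-0.3,0,0,0]
    - [0,0,-0.5,0,0,0]
    - [0,0,-0.75,0,0,0]
    - [0,0,-0.99,0,0,0.04]

```text
clock: 15.32
tcp_pos: [0.4226, 0.2428, 0.2242]
orientation: [0.08, -3.14, 0.001]
contact_force: [0.6, 1.5, -3.2]
grip_width: 0.0101
gripper_force: 97.7
```

```bash
python3 - <<'E'
from fit import *
from pl import *
t=r.grab_frame('top');s=r.grab_frame('side');o=r.get_obs();print(o['tcp_pos'],o['grip_width'],o['contact_force'],o['moment'],to(.424,-.0323,.23))
for n,p in(('t',t),('s',s)):
    for m in r.outline_of(p,'sieve_plate')[:2]: print(n,m['rect'],m['conf'])
    yaw=-(R.from_matrix(np.diag([-1.,1,-1])).inv()*R.from_rotvec(o['orientation'])).as_rotvec()[2]
    f=T(o['tcp_pos'][0]+.124*np.cos(yaw),o['tcp_pos'][1]+.124*np.sin(yaw),yaw,o['tcp_pos'][2]+.0245)
    u=projN(p,f(platepolys()[0]));print(n,yaw,'disc pred',u.min(0),u.max(0))
save(t,'t1.png');save(s,'s1.png')
E
```

```text
[0.4266 0.2455 0.2289] 0.010427816302094156 [ 1.5165 -0.3753 -2.9934] [0.0101 0.2341 0.0103] [ 0.067 -1.109 -0.012  0.004  0.006  0.032]
t [233.4, 173.8, 38.1, 62.7] 0.57
t 0.051000345500634876 disc pred [232.7106 176.04  ] [271.2124 214.5359]
s [254.1, 127.6, 62.0, 24.3] 0.83
s 0.051000345500634876 disc pred [281.6595 126.7951] [315.3268 145.6087]
```

apply_moves:
  rows:
    - [0.03,-0.2,0,0,0,0.032]
    - [0.05,-0.45,0,0,0,0.032]
    - [0.06,-0.7,0,0,0,0.032]
    - [0.06,-0.9,0,0,0,0.032]
    - [0.06,-0.98,0,0,0,0.032]

```text
clock: 16.15
tcp_pos: [0.419, -0.0056, 0.2204]
orientation: [-0.003, -3.137, 0.002]
contact_force: [0.4, 0.6, -2.4]
grip_width: 0.0107
gripper_force: 97.9
```

apply_moves:
  rows:
    - [0,-0.08,0,0,0,0]
    - [0,-0.13,0,0,0,0]
    - [0,-0.13,0,0,0,0]
    - [0,-0.13,0,0,0,0]

```text
clock: 16.65
tcp_pos: [0.4211, -0.0338, 0.2222]
orientation: [0.005, -3.141, -0.0]
contact_force: [0.3, -0.3, -3.4]
grip_width: 0.0106
gripper_force: 97.9
```

```bash
python3 - <<'E'
from pl import *
o=r.get_obs();print(o['tcp_pos'],o['clock'],to(.42,-.0323,.062))
E
```

```text
[ 0.4211 -0.0338  0.2222] 16.65 [ 0.004  0.006  0.641  0.    -0.001  0.002]
```

apply_moves:
  rows:
    - [0,0.006,0.15,0,0,0.002]
    - [0,0.006,0.35,0,0,0.002]
    - [0,0.006,0.55,0,0,0.002]
    - [0,0.006,0.64,0,0,0.002]
    - [0,0.006,0.64,0,0,0.002]

```text
clock: 17.27
tcp_pos: [0.42, -0.0324, 0.0613]
orientation: [0.001, -3.138, 0.001]
contact_force: [0.0, -0.7, -2.1]
grip_width: 0.0106
gripper_force: 97.9
```

```bash
python3 - <<'E'
from fit import *
from pl import *
t=r.grab_frame('top');s=r.grab_frame('side');o=r.get_obs();print(o['tcp_pos'],o['clock'],o['contact_force'])
f=T(o['tcp_pos'][0]+.124,o['tcp_pos'][1],0,o['tcp_pos'][2]+.0245)
b=s['pixels'][170:270,300:420].copy();b=cv2.resize(b,None,fx=6.6,fy=6,interpolation=2)[:,:,::-1].copy()
k=np.array([6.6,6])
def dr(P,c):
    u=(projN(s,P)-[300,170]+.5)*k-.5;cv2.polylines(b,[np.round(u).astype(np.int32)],False,c,1)
dr(f(platepolys()[0][48:]),(0,255,0))
g=T(.6734,-.0323,.008)
for z in(.083,.143):
    for y in(-.036,.036):dr(g([(-.054,y,z),(.05,y,z)]),(0,0,255))
cv2.imwrite('pics/m1.png',b)
u=projN(t,f(platepolys()[0]));print('top pred',u.min(0),u.max(0),[ (m['rect'],m['conf']) for m in r.outline_of(t,'sieve_plate')[:2]])
u=projN(s,f(platepolys()[0]));print('side pred',u.min(0),u.max(0),[ (m['rect'],m['conf']) for m in r.outline_of(s,'sieve_plate')[:2]])
E
```

```text
[ 0.4221 -0.0326  0.0632] 17.375 [ 0.6244  1.0313 -2.4231]
top pred [339.8457 182.4358] [372.9299 215.4183] [([341.8, 182.3, 29.0, 42.4], 0.77)]
side pred [329.0332 221.7493] [365.1833 248.5988] [([302.6, 224.4, 63.6, 33.0], 0.75)]
```

View pics/m1.png

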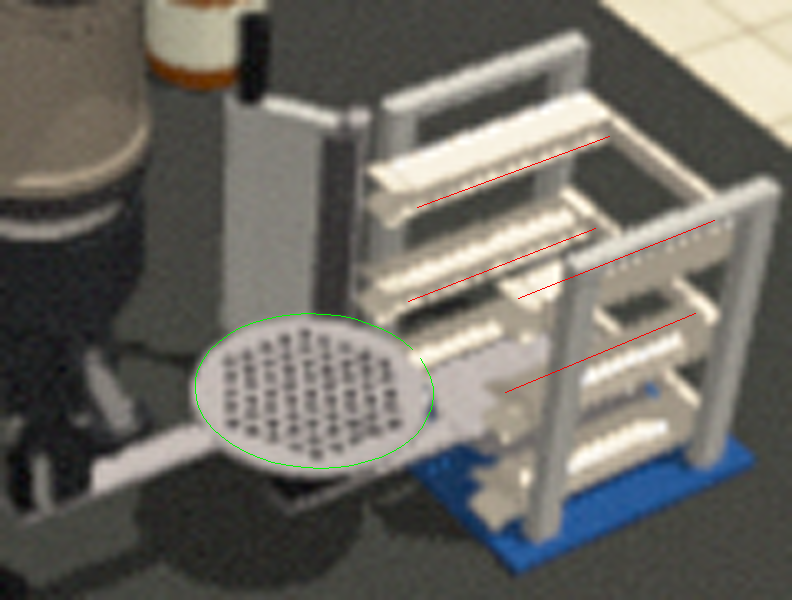

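The side view shows the sieve plate level just in front of the rack (disc about crop 315,390). The gate is clear at the upper left, and the predicted outline lies on the disc. I'll go in with force checks.

apply_moves:
  rows:
    - [-0.04,0,0,0,0,0]
    - [-0.08,0,0,0,0,0]
    - [-0.12,0,0,0,0,0]
    - [-0.16,0,0,0,0,0]
    - [-0.16,0,0,0,0,0]

```text
clock: 18.1
tcp_pos: [0.4624, -0.0332, 0.0626]
orientation: [0.001, 3.141, -0.0]
contact_force: [-0.6, 0.2, -2.1]
grip_width: 0.0107
gripper_force: 97.9
```

apply_moves:
  rows:
    - [-0.02,0,0,0,0,0]
    - [-0.04,0,0,0,0,0]
    - [-0.06,0,0,0,0,0]
    - [-0.08,0,0,0,0,0]
    - [-0.08,0,0,0,0,0]

```text
clock: 18.73
tcp_pos: [0.4819, -0.0331, 0.0627]
orientation: [0.001, 3.141, -0.0]
contact_force: [0.3, 0.2, -2.4]
grip_width: 0.0104
gripper_force: 97.9
```

apply_moves:
  rows:
    - [-0.03,0,0,0,0,0]
    - [-0.06,0,0,0,0,0]
    - [-0.09,0,0,0,0,0]
    - [-0.12,0,0,0,0,0]
    - [-0.12,0,0,0,0,0]

```text
clock: 19.35
tcp_pos: [0.5121, -0.0331, 0.0626]
orientation: [0.001, 3.141, -0.0]
contact_force: [-0.6, 0.2, -2.5]
grip_width: 0.0103
gripper_force: 97.9
```

```bash
python3 - <<'E'
from fit import *
from pl import *
s=r.grab_frame('side');t=r.grab_frame('top');o=r.get_obs();print(o['tcp_pos'],o['contact_force'],o['moment'])
f=T(o['tcp_pos'][0]+.124,o['tcp_pos'][1],0,o['tcp_pos'][2]+.0245)
for n,p in(('s',s),('t',t)):
    u=projN(p,f(platepolys()[0]));print(n,u.min(0),u.max(0),[(m['rect'],round(m['conf'],2)) for m in r.outline_of(p,'sieve_plate')[:2]])
E
```

```text
[ 0.5111 -0.0332  0.0625] [-0.2514  0.0844 -1.5297] [0.0364 0.2373 0.0296]
s [355.8609 211.5205] [390.9759 236.8497] [([330.3, 213.4, 54.1, 32.2], 0.72)]
t [339.7386 153.3298] [372.6881 186.1588] [([347.3, 152.4, 19.9, 30.8], 0.67)]
```

apply_moves:
  rows:
    - [0,0,0.006,0,0,0]
    - [0,0,0.01,0,0,0]
    - [0,0,0.014,0,0,0]
    - [0,0,0.014,0,0,0]

```text
clock: 20.05
tcp_pos: [0.5113, -0.0331, 0.059]
orientation: [-0.001, -3.141, -0.0]
contact_force: [0.1, -0.2, -2.5]
grip_width: 0.0105
gripper_force: 97.9
```

```bash
python3 - <<'E'
from pl import *
o=r.get_obs();print(o['tcp_pos'],o['contact_force'],o['moment'])
E
```

```text
[ 0.5113 -0.0331  0.059 ] [ 0.0819 -0.1733 -2.5206] [ 0.0002  0.2096 -0.0633]
```

apply_moves:
  rows:
    - [0,0,0.004,0,0,0]
    - [0,0,0.008,0,0,0]
    - [0,0,0.008,0,0,0]

```text
clock: 20.42
tcp_pos: [0.5115, -0.0331, 0.0572]
orientation: [0.001, 3.141, 0.0]
contact_force: [-0.5, 0.3, -0.7]
grip_width: 0.0101
gripper_force: 98.1
```

apply_moves:
  rows:
    - [0,0,0.004,0,0,0]
    - [0,0,0.008,0,0,0]
    - [0,0,0.008,0,0,0]

```text
clock: 20.8
tcp_pos: [0.5119, -0.0332, 0.0558]
orientation: [0.002, 3.14, 0.0]
contact_force: [-4.2, -0.2, 6.6]
grip_width: 0.0104
gripper_force: 99.3
```

apply_moves:
  rows:
    - [0,0,-0.006,0,0,0]
    - [-0.03,0,-0.006,0,0,0]
    - [-0.06,0,-0.006,0,0,0]
    - [-0.09,0,-0.006,0,0,0]
    - [-0.11,0,-0.006,0,0,0]

```text
clock: 21.42
tcp_pos: [0.5396, -0.0332, 0.0566]
orientation: [0.001, 3.141, -0.0]
contact_force: [-1.6, 0.3, 2.9]
grip_width: 0.0107
gripper_force: 98.7
```

apply_moves:
  rows:
    - [-0.01,0,0,0,0,0]
    - [-0.02,0,0,0,0,0]
    - [-0.028,0,0,0,0,0]
    - [-0.034,0,0,0,0,0]

```text
clock: 21.92
tcp_pos: [0.5474, -0.0332, 0.0567]
orientation: [-0.001, -3.142, -0.0]
contact_force: [-3.1, -0.2, 3.4]
grip_width: 0.0108
gripper_force: 98.8
```

Keep pushing until the stop is felt.

apply_moves:
  rows:
    - [-0.008,0,0,0,0,0]
    - [-0.016,0,0,0,0,0]
    - [-0.02,0,0,0,0,0]
    - [-0.02,0,0,0,0,0]

```text
clock: 22.42
tcp_pos: [0.5488, -0.0332, 0.0564]
orientation: [-0.002, -3.135, -0.001]
contact_force: [-14.2, -0.1, 13.5]
grip_width: 0.0107
gripper_force: 100.5
```

```bash
python3 - <<'E'
from pl import *
o=r.get_obs();print(o['tcp_pos'],o['contact_force'],o['moment'],o['orientation'])
E
```

```text
[ 0.5488 -0.0332  0.0564] [-14.2279  -0.0692  13.5474] [0.0632 1.8942 0.0755] [-0.0018 -3.135  -0.001 ]
```

apply_moves:
  rows:
    - [0.01,0,0,0,0,0]
    - [0.01,0,0,0,0,0]
    - [0.01,0,0,0,0,0]
  claw: 0.5

```text
clock: 22.8
tcp_pos: [0.5503, -0.0331, 0.0566]
orientation: [0.001, 3.141, -0.0]
contact_force: [-1.0, 0.1, -0.6]
grip_width: 0.0425
gripper_force: 0.0
```

apply_moves:
  rows:
    - [0,0,-0.1,0,0,0]
    - [0,0,-0.25,0,0,0]
    - [0.2,-0.2,-0.5,0,0,0]
    - [0.35,-0.4,-0.5,0,0,0.1]
    - [0.5,-0.6,-0.5,0,0,0.17]

```text
clock: 23.42
tcp_pos: [0.4404, -0.1641, 0.1812]
orientation: [0.424, 3.11, 0.0]
contact_force: [0.8, -1.1, -0.5]
grip_width: 0.043
gripper_force: 0.0
```

```bash
python3 - <<'E'
from fit import *
from pl import *
t=r.grab_frame('top');s=r.grab_frame('side');o=r.get_obs();print(o['tcp_pos'],to(.424,-.241,.10,-.268))
g=T(.6734,-.0323,.005,.082)
for n,p in(('s',s),('t',t)):
    P=platepolys();a=projN(p,g(P[2]));b=projN(p,g(np.vstack(P)));print(n,'block',a.min(0),a.max(0),'all',b.min(0),b.max(0))
    for m in r.outline_of(p,'sieve_plate')[:2]:
        M=m['pixels'];ys,xs=np.where(M&(p['pixels'].max(2)<50));print(m['rect'],m['conf'],xs.min(),xs.max(),ys.min(),ys.max())
# ring fit via intensity
s0=cv2.imread('pics/side0.png');t0=cv2.imread('pics/top0.png')
f=T(.5435,-.2738,-.268);print('ring blk pred',[ (projN(p,f(platepolys()[2])).min(0),projN(p,f(platepolys()[2])).max(0)) for p in(s,t)])
np.set_printoptions(threshold=10**6,linewidth=250)
print(s0[318:340,340:365].max(2));print(t0[225:248,410:430].max(2))
E
```

```text
[ 0.4365 -0.1683  0.1806] [-0.032 -0.293  0.323 -0.     0.    -0.007]
s block [341.7831 223.0414] [355.035  239.1759] all [341.3623 208.2401] [401.0844 240.3843]
[355.4, 209.7, 45.9, 30.8] 0.55 353 353 230 233
t block [354.2625 191.5436] [359.4735 203.5053] all [339.2379 141.2285] [371.98   203.5473]Traceback (most recent call last):
  File "<stdin>", line 8, in <module>
    return umr_minimum(a, axis, None, out, keepdims, initial, where)
ValueError: zero-size array to reduction operation minimum which has no identity
```

apply_moves:
  rows:
    - [-0.032,-0.15,0.1,0,0,-0.007]
    - [-0.032,-0.293,0.3,0,0,-0.007]
    - [-0.032,-0.293,0.42,0,0,-0.007]
    - [-0.032,-0.293,0.42,0,0,-0.007]
  claw: 0.65

```text
clock: 24.12
tcp_pos: [0.4279, -0.234, 0.0727]
orientation: [-0.399, -3.111, -0.001]
contact_force: [-0.8, 0.0, -0.4]
grip_width: 0.0558
gripper_force: 0.0
```

```bash
python3 - <<'E'
from fit import *
from pl import *
s=r.grab_frame('side');t=r.grab_frame('top')
f=T(.5435,-.2738,-.268)
for p in (s,t):
    u=projN(p,f(platepolys()[2]));print(u.min(0),u.max(0))
    n='side0' if p is s else 'top0';i=cv2.imread('pics/%s.png'%n).max(2)
    a,b=u.min(0).astype(int)-4,u.max(0).astype(int)+5;w=i[a[1]:b[1],a[0]:b[0]];ys,xs=np.where(w<(45 if p is s else 70));print(xs.min()+a[0],xs.max()+a[0],ys.min()+a[1],ys.max()+a[1],xs.mean()+a[0],ys.mean()+a[1])
o=r.get_obs();print(o['tcp_pos'],to(.424,-.241,-.024,-.268))
E
```

```text
[342.5719 317.602 ] [357.9975 332.7977]
339 357 319 331 349.2704402515723 325.188679245283
[415.2305 231.4462] [424.2835 243.2843]
414 424 232 244 419.2368421052632 238.18421052631578
[ 0.43   -0.2347  0.0752] [ 0.017 -0.03   0.397  0.     0.     0.009]
```

apply_moves:
  rows:
    - [0.017,-0.03,0.08,0,0,0.009]
    - [0.017,-0.03,0.2,0,0,0.009]
    - [0.017,-0.03,0.3,0,0,0.009]
    - [0.017,-0.03,0.37,0,0,0.009]
    - [0.017,-0.03,0.395,0,0,0.009]

```text
clock: 24.85
tcp_pos: [0.4235, -0.2414, -0.0239]
orientation: [0.423, 3.112, 0.0]
contact_force: [0.0, -0.7, -0.1]
grip_width: 0.0556
gripper_force: 0.0
```

apply_moves:
  rows:
    - [0,0,0,0,0,0]
    - [0,0,0,0,0,0]
    - [0,0,0,0,0,0]
    - [0,0,0,0,0,0]
    - [0,0,0,0,0,0]
  claw: 0
  newtons: 100

```text
clock: 25.48
tcp_pos: [0.4237, -0.2419, -0.023]
orientation: [0.424, 3.111, -0.0]
contact_force: [0.1, 1.1, 5.4]
grip_width: 0.0102
gripper_force: 97.8
```

apply_moves:
  rows:
    - [0,0,-0.1,0,0,0]
    - [0,0,-0.3,0,0,0]
    - [0,0,-0.5,0,0,0]
    - [0,0,-0.7,0,0,0]
    - [0,0,-0.7,0,0,-0.08]

```text
clock: 26.1
tcp_pos: [0.4249, -0.2428, 0.155]
orientation: [0.224, 3.126, -0.002]
contact_force: [0.6, -0.1, -1.9]
grip_width: 0.0098
gripper_force: 97.4
```

```bash
python3 - <<'E'
from pl import *
o=r.get_obs();print(o['tcp_pos'],o['contact_force'],o['moment'],to(.422,-.0328,.14))
E
```

```text
[ 0.4249 -0.2428  0.155 ] [ 0.5774 -0.1253 -1.8795] [ 0.0619  0.1696 -0.0072] [ 0.132  0.83   0.058 -0.001  0.005 -0.091]
```

apply_moves:
  rows:
    - [0.05,0.2,0,0,0,-0.03]
    - [0.09,0.4,0,0,0,-0.06]
    - [0.132,0.6,0,0,0,-0.091]
    - [0.132,0.83,0.03,0,0,-0.091]
    - [0.132,0.83,0.058,0,0.003,-0.091]

```text
clock: 26.72
tcp_pos: [0.4203, -0.0274, 0.1367]
orientation: [0.008, -3.137, -0.003]
contact_force: [-0.4, -0.6, -1.9]
grip_width: 0.0108
gripper_force: 97.9
```

apply_moves:
  rows:
    - [0,0,0,0,0,0]
    - [0,0,0,0,0,0]

```text
clock: 26.98
tcp_pos: [0.4198, -0.033, 0.1367]
orientation: [-0.008, -3.137, -0.0]
contact_force: [0.1, 0.5, -1.7]
grip_width: 0.0103
gripper_force: 97.9
```

```bash
python3 - <<'E'
from fit import *
from pl import *
s=r.grab_frame('side');t=r.grab_frame('top');o=r.get_obs();print(o['tcp_pos'],to(.422,-.0328,.1225))
f=T(o['tcp_pos'][0]+.124,o['tcp_pos'][1],0,o['tcp_pos'][2]+.0235)
for n,p in(('s',s),('t',t)):
    u=projN(p,f(platepolys()[0]));print(n,u.min(0),u.max(0),[(m['rect'],round(m['conf'],2)) for m in r.outline_of(p,'ring_plate')[:2]])
E
```

```text
[ 0.42   -0.0328  0.1368] [-0.008 -0.     0.057  0.    -0.003 -0.003]
s [328.6961 202.8736] [366.4982 229.6656] [([300.7, 202.5, 69.0, 35.7], 0.85), ([335.2, 170.5, 82.8, 95.5], 0.36)]
t [340.9466 180.8018] [376.3782 216.1191] [([319.3, 178.2, 17.0, 10.4], 0.69), ([340.9, 182.9, 37.1, 49.0], 0.62)]
```

apply_moves:
  rows:
    - [0,0,0.03,0,-0.003,-0.003]
    - [0,0,0.059,0,-0.003,-0.003]
    - [-0.05,0,0.059,0,-0.003,-0.003]
    - [-0.1,0,0.059,0,-0.003,-0.003]
    - [-0.15,0,0.059,0,-0.003,-0.003]

```text
clock: 27.8
tcp_pos: [0.4591, -0.0316, 0.1218]
orientation: [-0.004, 3.141, 0.0]
contact_force: [0.4, 0.5, -2.3]
grip_width: 0.0107
gripper_force: 97.8
```

apply_moves:
  rows:
    - [-0.03,0,0,0,0,0]
    - [-0.06,0,0,0,0,0]
    - [-0.09,0,0,0,0,0]
    - [-0.12,0,0,0,0,0]
    - [-0.12,0,0,0,0,0]

```text
clock: 28.42
tcp_pos: [0.4881, -0.0316, 0.1217]
orientation: [-0.004, 3.141, 0.0]
contact_force: [0.9, 0.7, -0.6]
grip_width: 0.0106
gripper_force: 97.9
```

apply_moves:
  rows:
    - [-0.03,-0.004,0,0,0,0]
    - [-0.06,-0.004,0,0,0,0]
    - [-0.09,-0.004,0,0,0,0]
    - [-0.09,-0.004,0,0,0,0]

```text
clock: 28.92
tcp_pos: [0.5108, -0.0325, 0.1216]
orientation: [-0.004, 3.141, 0.0]
contact_force: [-0.0, 0.1, -1.8]
grip_width: 0.0105
gripper_force: 98.0
```

apply_moves:
  rows:
    - [0,0,0.004,0,0,0]
    - [0,0,0.008,0,0,0]
    - [0,0,0.012,0,0,0]
    - [0,0,0.012,0,0,0]

```text
clock: 29.42
tcp_pos: [0.5105, -0.0326, 0.1197]
orientation: [-0.003, 3.14, 0.001]
contact_force: [-5.1, -0.1, 9.7]
grip_width: 0.0105
gripper_force: 99.6
```

apply_moves:
  rows:
    - [0,0,-0.008,0,0,0]
    - [-0.03,0,-0.008,0,0,0]
    - [-0.06,0,-0.008,0,0,0]
    - [-0.09,0,-0.008,0,0,0]
    - [-0.12,0,-0.008,0,0,0]

```text
clock: 30.05
tcp_pos: [0.5408, -0.0325, 0.1208]
orientation: [-0.003, 3.141, 0.001]
contact_force: [-3.2, 0.3, 6.0]
grip_width: 0.0103
gripper_force: 99.0
```

apply_moves:
  rows:
    - [-0.01,0,0,0,0,0]
    - [-0.018,0,0,0,0,0]
    - [-0.026,0,0,0,0,0]
    - [-0.034,0,0,0,0,0]

```text
clock: 30.55
tcp_pos: [0.5483, -0.0325, 0.1207]
orientation: [0.003, -3.14, -0.001]
contact_force: [-7.5, -0.0, 9.9]
grip_width: 0.0104
gripper_force: 99.5
```

apply_moves:
  rows:
    - [-0.006,0,0,0,0,0]
    - [-0.012,0,0,0,0,0]
    - [-0.012,0,0,0,0,0]

```text
clock: 30.92
tcp_pos: [0.5481, -0.0325, 0.1205]
orientation: [0.003, -3.134, -0.002]
contact_force: [-16.0, 1.2, 16.9]
grip_width: 0.0106
gripper_force: 100.8
```

apply_moves:
  rows:
    - [0.015,0,0,0,0,0]
    - [0.015,0,0,0,0,0]
    - [0.015,0,0,0,0,0]
    - [0.015,0,0,0,0,0]
  claw: 0.45

```text
clock: 31.42
tcp_pos: [0.548, -0.0325, 0.1205]
orientation: [-0.004, 3.142, 0.0]
contact_force: [-0.7, -0.5, -0.1]
grip_width: 0.0386
gripper_force: 0.0
```

apply_moves:
  rows:
    - [0,0,-0.1,0,0,0]
    - [0,0,-0.25,0,0,0]
    - [0.1,0,-0.5,0,0,0]
    - [0.15,0.1,-0.56,0,0,0]
    - [0.15,0.25,-0.56,0,0,0]

```text
clock: 32.05
tcp_pos: [0.5108, 0.0294, 0.2631]
orientation: [0.001, 3.137, 0.003]
contact_force: [0.8, 0.1, -0.8]
grip_width: 0.0384
gripper_force: 0.0
```

```bash
python3 - <<'E'
from fit import *
from pl import *
s=r.grab_frame('side');t=r.grab_frame('top');o=r.get_obs();print(o['tcp_pos'],o['clock'])
for z,n in((.144,'ring_plate'),(.082,'sieve_plate'),(.0245,'drip_plate')):
    g=T(.6734,-.0323,.0,z)
    for k,p in(('s',s),('t',t)):
        P=platepolys();a=projN(p,g(P[2]));b=projN(p,g(np.vstack(P)));print(n,k,'block',a.min(0),a.max(0),'all',b.min(0),b.max(0))
        for m in r.outline_of(p,n)[:2]: print('   ',m['rect'],round(m['conf'],2))
a=2.53
for q in(t,s): print('knob',[(m['point'],m['conf']) for m in r.landmark_of(q,'gate_knob')[:2]], proj(q,T(.6734,-.0323,.008)([[-.07-.042*np.sin(a),.07-.042*np.cos(a),.227]])[0]))
print(T(.6734,-.0323,.008)([[-.07-.042*np.sin(a),.07-.042*np.cos(a),.227],[-.07,.07,.227],[-.07,.028,.227]]))
cv2.imwrite('pics/s9.png',s['pixels'][:,:,::-1])
E
```

```text
[0.5102 0.0346 0.2612] 32.15
ring_plate s block [342.3687 206.0154] [356.1451 222.7613] all [341.9337 192.2679] [403.8926 224.028 ]
    [340.5, 192.0, 62.2, 29.9] 0.73
ring_plate t block [355.7924 190.0745] [361.3188 202.7757] all [340.0516 136.84  ] [374.7348 202.8188]
    [345.9, 138.5, 28.2, 38.5] 0.89
sieve_plate s block [341.6559 222.9214] [354.9166 239.0205] all [341.2387 208.2396] [401.0865 240.2299]
    [340.9, 214.6, 60.7, 28.8] 0.9
sieve_plate t block [354.0869 191.5558] [359.2345 203.4981] all [339.2368 141.2275] [371.9815 203.5368]
    [349.0, 139.0, 17.6, 30.8] 0.77
drip_plate s block [341.0364 237.5223] [353.8488 253.0537] all [340.6346 222.1254] [398.6357 254.2135]
    [249.7, 240.3, 57.3, 34.9] 0.75
    [232.7, 165.9, 49.3, 14.9] 0.66
drip_plate t block [352.6677 192.784 ] [357.5066 204.0992] all [338.558  144.8824] [369.6886 204.1344]
    [185.0, 201.6, 40.2, 46.3] 0.84
    [298.9, 244.6, 26.0, 29.0] 0.78
knob [([322.1, 184.5], 0.6)] [321.5424 184.7452]
knob [([336.4, 174.7], 0.88), ([385.9, 201.9], 0.55)] [338.4027 171.9865]
[[ 0.5785  0.0713  0.227 ]
 [ 0.6028  0.0371  0.227 ]
 [ 0.6032 -0.0049  0.227 ]]
```

apply_moves:
  rows:
    - [-0.15,0.08,0,0,0,0]
    - [-0.27,0.147,0,0,0,0]
    - [-0.27,0.147,0.1,0,0,0]
    - [-0.27,0.147,0.25,0,0,0]
    - [-0.27,0.147,0.38,0,0,0]

```text
clock: 33.17
tcp_pos: [0.5775, 0.0663, 0.1643]
orientation: [0.002, -3.141, -0.0]
contact_force: [0.6, 0.2, -0.2]
grip_width: 0.0386
gripper_force: 0.0
```

apply_moves:
  rows:
    - [0,0,0,0,0,0]
    - [0,0,0,0,0,0]
    - [0,0,0,0,0,0]
    - [0,0,0,0,0,0]
    - [0,0,0,0,0,0]
  claw: 0
  newtons: 25

```text
clock: 33.8
tcp_pos: [0.5747, 0.0694, 0.1644]
orientation: [0.007, -3.136, -0.004]
contact_force: [-3.0, 5.8, -13.2]
grip_width: 0.0132
gripper_force: 25.1
```

apply_moves:
  rows:
    - [0.025,-0.027,0,0,0,0]
    - [0.042,-0.056,0,0,0,0]
    - [0.052,-0.088,0,0,0,0]
    - [0.057,-0.121,0,0,0,0]
    - [0.057,-0.121,0,0,0,0]

```text
clock: 34.42
tcp_pos: [0.5571, 0.038, 0.1643]
orientation: [0.006, -3.129, -0.003]
contact_force: [-13.6, 4.1, -4.8]
grip_width: 0.013
gripper_force: 26.0
```

```bash
python3 - <<'E'
from pl import *
s=r.grab_frame('side');o=r.get_obs();p=o['tcp_pos'];print(p,o['orientation'],o['contact_force'],o['grip_width'])
d=p[:2]-[.6028,.0371];print(np.hypot(*d),np.arctan2(-d[0],-d[1]))
E
```

```text
[0.5571 0.038  0.1643] [ 0.0059 -3.1288 -0.0028] [-14.0188   3.2854  -4.2156] 0.013166498588743228
0.04574421706313649 1.590542855424808
```

apply_moves:
  rows:
    - [0.01,-0.033,0,0,0,0]
    - [0.002,-0.066,0,0,0,0]
    - [-0.013,-0.096,0,0,0,0]
    - [-0.034,-0.122,0,0,0,0]
    - [-0.059,-0.144,0,0,0,0]

```text
clock: 35.1
tcp_pos: [0.5759, 0.0023, 0.1652]
orientation: [0.006, -3.137, -0.004]
contact_force: [-4.6, 5.9, -7.5]
grip_width: 0.0129
gripper_force: 25.1
```

apply_moves:
  rows:
    - [-0.022,-0.012,0,0,0,0]
    - [-0.045,-0.022,0,0,0,0]
    - [-0.07,-0.027,0,0,0,0]
    - [-0.095,-0.029,0,0,0,0]
    - [-0.105,-0.029,0,0,0,0]

```text
clock: 35.72
tcp_pos: [0.6026, -0.0058, 0.1652]
orientation: [0.005, -3.137, -0.002]
contact_force: [-3.9, 2.0, -8.4]
grip_width: 0.0127
gripper_force: 25.0
```

apply_moves:
  rows:
    - [-0.006,0,0,0,0,0]
    - [-0.012,0,0,0,0,0]
    - [-0.012,0,0,0,0,0]

```text
clock: 36.1
tcp_pos: [0.6054, -0.0058, 0.1652]
orientation: [0.005, -3.137, -0.002]
contact_force: [-4.1, 2.5, -7.1]
grip_width: 0.0133
gripper_force: 25.0
```

apply_moves:
  rows:
    - [-0.006,0,0,0,0,0]
    - [-0.012,0,0,0,0,0]
    - [-0.016,0,0,0,0,0]
    - [-0.016,0,0,0,0,0]

```text
clock: 36.6
tcp_pos: [0.6054, -0.0058, 0.1651]
orientation: [0.003, -3.129, -0.003]
contact_force: [-18.1, 4.2, 3.2]
grip_width: 0.013
gripper_force: 26.0
```

```bash
python3 - <<'E'
from pl import *
s=r.grab_frame('side');t=r.grab_frame('top');o=r.get_obs();print(o['tcp_pos'],o['contact_force'],o['grip_width'])
for p in(s,t):print(proj(p,(.6032,-.0049,.227)),[(m['point'],m['conf']) for m in r.landmark_of(p,'gate_knob')[:2]])
E
```

```text
[ 0.6054 -0.0058  0.1651] [-17.2866   3.4593   2.4065] 0.01303311674499189
[361.5566 184.0261] [([360.7, 185.6], 0.79), ([386.5, 221.6], 0.56)]
[350.0959 175.2021] []
```

apply_moves:
  rows:
    - [0.01,0,0,0,0,0]
    - [0.01,0,0,0,0,0]
    - [0.01,0,0,0,0,0]
    - [0.01,0,0,0,0,0]
  claw: 0.3

```text
clock: 37.3
tcp_pos: [0.6095, -0.0068, 0.1661]
orientation: [-0.003, 3.141, 0.0]
contact_force: [0.7, 0.6, -0.8]
grip_width: 0.0258
gripper_force: 0.0
```

apply_moves:
  rows:
    - [0,0,-0.1,0,0,0]
    - [0,0,-0.25,0,0,0]
    - [0,0,-0.4,0,0,0]
    - [0.3,0,-0.5,0,0,0]
    - [0.5,0,-0.5,0,0,0]

```text
clock: 37.92
tcp_pos: [0.4874, -0.0071, 0.2917]
orientation: [-0.003, 3.139, 0.0]
contact_force: [-0.3, -1.1, 0.9]
grip_width: 0.0255
gripper_force: 0.0
```

apply_moves:
  rows:
    - [0,0.2,0,0,0,0]
    - [0,0.4,0,0,0,0]
    - [0,0.6,0,0,0,0]
    - [0,0.8,0,0,0,0]
    - [0,0.8,0,0,0,0]

```text
clock: 38.55
tcp_pos: [0.4861, 0.1978, 0.2903]
orientation: [0.015, -3.141, -0.002]
contact_force: [0.9, -0.4, -0.7]
grip_width: 0.0256
gripper_force: 0.0
```

```bash
python3 - <<'E'
from fit import *
from pl import *
np.set_printoptions(linewidth=200,precision=1)
s=r.grab_frame('side');t=r.grab_frame('top');o=r.get_obs();print(o['tcp_pos'],o['clock'])
for p in(s,t):print('knob pred',proj(p,(.6032,-.0049,.227)),[(m['point'],m['conf']) for m in r.landmark_of(p,'gate_knob')[:2]])
for z,n in((.144,'ring_plate'),(.082,'sieve_plate'),(.0245,'drip_plate')):
    g=T(.6734,-.0323,.0,z)
    for k,p in(('s',s),('t',t)):
        P=platepolys();a=projN(p,g(P[2]));b=projN(p,g(np.vstack(P)));print(n,k,'block',a.min(0),a.max(0),'all',b.min(0),b.max(0))
        for m in r.outline_of(p,n)[:3]: print('   ',np.array(m['rect']),round(m['conf'],2))
for n in('jar','dish'):print(n,[(m['rect'],round(m['conf'],2)) for p in(s,t) for m in r.search_frame(p,n)[:1]])
save(s,'s10.png');save(t,'t10.png')
D=s['pixels'][200:256,338:360].max(2);print('dark rows by col345:',[i+200 for i in range(56) if D[i,8]<38])
T_=t['pixels'].max(2)[184:208,346:366];print(T_)
E
```

```text
[0.5 0.2 0.3] 38.65
knob pred [361.6 184. ] [([360.3, 187.1], 0.81), ([457.1, 303.8], 0.43)]
knob pred [350.1 175.2] [([352.0, 174.9], 0.6), ([443.7, 150.7], 0.29)]
ring_plate s block [342.4 206. ] [356.1 222.8] all [341.9 192.3] [403.9 224. ]
    [341.6 191.4  63.9  33. ] 0.62
ring_plate t block [355.8 190.1] [361.3 202.8] all [340.1 136.8] [374.7 202.8]
    [345.3 136.3  28.   68.8] 0.6
    [236.7 140.4  25.3  25. ] 0.46
    [331.3 173.9  21.9  12.2] 0.21
sieve_plate s block [341.7 222.9] [354.9 239. ] all [341.2 208.2] [401.1 240.2]
    [341.4 211.   56.3  32. ] 0.96
    [322.7 150.   17.   33.6] 0.36
    [360.2 183.   50.1  44.4] 0.28
sieve_plate t block [354.1 191.6] [359.2 203.5] all [339.2 141.2] [372.  203.5]
    [346.3 141.2  19.6  23.3] 0.7
drip_plate s block [341.  237.5] [353.8 253.1] all [340.6 222.1] [398.6 254.2]
    [341.4 232.3  56.6  21.1] 0.95
    [251.2 240.1  56.6  36.8] 0.91
    [235.6 167.2  45.1  12.3] 0.82
drip_plate t block [352.7 192.8] [357.5 204.1] all [338.6 144.9] [369.7 204.1]
    [301.3 245.   53.   27.1] 0.93
    [185.3 221.1  21.   27.9] 0.82
    [3
[... 1653 characters left out ...]
60  68  69  68  68  75  84  84  84]
 [ 64  65  65  65  65  64  70  85  85  68 110  59  67  70  66  67  71  84  84  83]
 [ 65  65  66  65  64  65  70  85  85  66 101  56  66  67  68  67  72  83  84  83]
 [ 65  65  65  65  64  64  67  85  84  71 115  61  52  58  75  66  79  84  83  84]
 [ 65  64  65  66  65  64  65  86  86  79  78  51  51  81  84  80  82  82  83  83]
 [ 64  65  65  64  65  63  67  92  67  61  60  58  76  87  83  83  83  82  83  83]
 [ 64  64  65  65  65  65  65  74  62  62  77  79  84  84  82  83  82  83  83  82]
 [ 64  64  64  64  64  64  64  63  64  78  83  85  83  83  82  82  83  82  83  83]
 [ 64  64  65  65  65  63  62  64  78  83  83  81  83  82  81  81  83  83  82  81]]
```

```bash
python3 -c "
from bench import r
print(r.hand_in())"
```

```text
the job is handed in; nothing more can be done
None
```

I loaded all three plates in the order asked, pressing each until I felt it against the back stop, then swung the gate to its stop. The last pictures show the handles lined up one above another and the jar and dish where they were. I handed the job in at about 39 s, but the hand-in returned no verdict.

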